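# Change the sorting template on the sloping stand

### The job

Change over the sorting template on the sloping stand: lift the one with two long slots off the peg and lay it flat in the empty black tray, handle up. Then hang the template with six square windows on the peg by its round hole, in place of the first: pushed down until it lies flush on the board, handle outwards and hanging straight down the slope. Set both down rather than drop them, and leave the pot, the jar and the screwdriver where they are.

Things in the scene. Friction and masses are not known exactly. Their poses are not given: they have to be found in the camera images.
- slot_template: Template with two long slots (85 x 20 mm) beside its handle: aluminium, 150 x 90 x 5 mm, 0.16 to 0.28 kg, balanced within 5 mm of its origin. Origin: centre of the plate's underside; x along the length to the end with the round hanging hole, y across, z out of the face with the handle. At the start it hangs on the peg, flush on the board, handle outwards.
- slot_template_hole (a point): Centre of its round hanging hole on the underside: 20 mm diameter, 58 mm from the plate's origin along +x, 17 mm from that end.
- slot_template_handle (a point): Middle of the top of its handle, 45 mm above the origin: an upright black plastic rib standing on the middle of the plate's face, 60 mm long (along the plate's x), 14 mm thick (y), rising 40 mm above the face. Pinch it across the 14 mm.
- square_template: Template with six square windows (18 mm), to be hung: aluminium, 150 x 90 x 5 mm, 0.16 to 0.28 kg, balanced within 5 mm of its origin. Origin: centre of the plate's underside; x along the length to the end with the round hanging hole, y across, z out of the face with the handle. Starts flat on the table, handle up, hole end roughly away from the robot.
- square_template_hole (a point): Centre of its round hanging hole on the underside: 20 mm diameter, 58 mm from the plate's origin along +x, 17 mm from that end.
- square_template_handle (a point): Middle of the top of its handle, 45 mm above the origin: an upright black plastic rib standing on the middle of the plate's face, 60 mm long (along the plate's x), 14 mm thick (y), rising 40 mm above the face. Pinch it across the 14 mm.
- board: Dark steel board of the stand, fixed, 160 mm wide, its face sloping 35 degrees from level, facing up and towards the robot. A peg stands square on it. Origin: centre of the peg's foot on the face, 118 mm above the table; x up the slope (board from -166 to +34 mm), y level across, z out of the face along the peg. Templates go on and off along the peg.
- peg_tip (a point): Tip of the steel peg, 40 mm out from its foot. The peg is 12 mm in diameter, its last 8 mm tapering to 6 mm; it has 4 mm of play all round in a template's hole.
- tray: Empty open black tray, fixed to the table, 220 mm (its x) x 160 mm (its y) outside, walls 22 mm high and 5 mm thick, floor 5 mm thick (inner floor 210 x 150 mm). Origin: centre of its underside, on the table; z up.
- pot: Bystander: blue plastic cup, 84 mm across, 100 mm high. Origin: centre of its underside.
- jar: Bystander: clear jar with white cap, 68 mm across, 85 mm high. Origin: centre of its underside.
- screwdriver: Bystander: screwdriver 190 mm long lying on the table along its own x, handle to -x. Origin: under its middle.
Not all that is in view belongs to the job. Leave any purple look-alike of the square_template alone.

How it is judged:
By the outcome, as a careful person would: the job done as asked, in the order asked, and still so for the second after the job is handed in, with the robot touching nothing.
It also fails if it takes over 67 s, if anything falls off the work surface, if the arm or the gripper's body presses on something with over 40 N, if the wrist force passes 120 N, or if a joint passes its speed limit or range.

### The arm

A 7-joint arm with a two-finger parallel gripper is mounted at the origin on the work surface. World frame = base frame: x ahead of the robot, y to its left, z up, the work surface at z = 0. Lengths are in m, angles in rad, forces in N, time in s.
With the tool pointing down it reaches from about 0.425 to 0.925 m from the base axis. Payload 6.8 kg.
Tool frame: the origin (TCP) lies between the finger pads; the fingertips stand 11 mm ahead of it and the grasp point (between the pads) lies 8 mm behind it; z points along the fingers, y is the line along which they close (so a half turn about z gives the same grasp; the last joint's range is limited). The gripper opens to 85 mm and grips with 20 to 120 N. Pads are 22 mm wide; open, the fingers measure 114 mm over their backs; the gripper's body (76 mm by 85 mm) begins 54 mm behind the grasp point. The pads swing forward as they close: fully open they stand 13 mm farther back than shut.
Start: joints at [1.097, 0.477, 0.022, 1.555, -0.011, 1.109, -0.083], TCP at [0.241, -0.63, 0.242] pointing down, gripper open.
Joint ranges: [-2.96, 2.96], [-0.34, 2.1], [-1.41, 1.46], [0.24, 2.44], [-1.37, 4.51], [0.17, 1.92], [-2.96, 2.96]. Speed limits (rad/s): [2.39, 2.39, 3.14, 3.14, 3.14, 3.14, 3.14].

### API

Orientations are given as a rotation vector (axis times angle).
In Python, from bench import r gives the robot as it stands.
- The arm moves only by the tool send_rows, never from a script. Its argument "deltas" is a list of rows, each an object of numbers: "dx", "dy", "dz": the shift along the world's x, y, z in mm; "rx", "ry", "rz": the turn, a rotation vector about the world's x, y, z in degrees. A call has 1 to 5 rows; each row is the pose to reach, as a shift and turn from the pose commanded when the call began; what a row does not reach only later rows make up. A row lasts 1/12 s, in which the tool goes at most 41.7 mm and 7.16 degrees, less where a joint would pass 70% of its speed; a pose out of reach is approached as far as the arm can. A call with a gripper value outside its range is refused whole. "jaw" is the finger opening in mm, from 0 to 85.4, set as the call begins (left out, the last holds). The fingers move at their own pace and stop on an object; "newtons" is the grip in N (left out, the last holds). Time passes only in rows, so rows that repeat a pose let the fingers close. It gives the time, the measured TCP pose, the force, the opening and the grip force at its end, in the units of the state.
- r.get_obs(): the state, without advancing time (a new reading comes with each control period).
- r.grab_frame(name): name is "side" or "top" or "wrist"; returns a dict with "frame" (420x560x3 uint8, blue, green, red), "z_map" (420x560 float32, m along the optical axis (not along the pixel's ray), 0 where there is no reading), "vertical_fov" (degrees; the focal length in pixels is half the picture's height over the tangent of half this angle, whatever the lens; pixels are square), "cx", "cy" (the principal point, pixels), "xyz" and "orientation" of the camera in the world. Camera axes: x right, y down, z forward; pixel columns grow to the right and rows downward; lengths in m; the calibration is good to about 2 mm. A picture is of the moment at which its call begins.
- r.hand_in(): hands the job in; it is judged then, once.
The state is a dict: "clock": time; "joints": joint angles; "qvel": joint speeds; "tau": joint torques, N m; "tcp_pos": TCP position; "orientation": TCP orientation; "contact_force": force on the tool from outside, world axes, zero at the start; "moment": the same for the moment, N m; "grip_width": finger opening in m; "gripper_force": force on a finger pad.
Only numpy, scipy, OpenCV 4.12 (cv2) and the standard library are available. Lean on these libraries where they do the work, as an engineer would, in place of code of your own. Each camera call takes 0.05 s, during which the arm holds its last target. There are 200 camera calls.

## Working session

There is one attempt and no reset: what is moved stays moved. The work goes in short steps, Python scripts to look and compute and a tool call to move; the robot and the scene stay as the last step left them, time stands still between calls to the robot, and variables do not carry over. Pictures are saved under pics/ and viewed, at most 12 in all, crops included, and the job is handed in when it is done.

Besides the shell and the picture viewer there is one more tool, called as name(argument=value, ...), one argument or row to a line, values as JSON. send_rows: Moves the arm, as the interface text tells. Its arguments: {"type":"object","properties":{"deltas":{"type":"array","items":{"type":"object","properties":{"dx":{"type":"number"},"dy":{"type":"number"},"dz":{"type":"number"},"rx":{"type":"number"},"ry":{"type":"number"},"rz":{"type":"number"}}}},"jaw":{"type":"number"},"newtons":{"type":"number"}},"required":["deltas"]}

```bash
ls; mkdir -p pics; cat > h.py <<'E'
import numpy as np, cv2
from scipy.spatial.transform import Rotation as R
from bench import r
def cam(n):
    g=r.grab_frame(n); f=g["frame"].shape[0]/2/np.tan(np.radians(g["vertical_fov"])/2)
    o=np.array(g["orientation"],float)
    M=R.from_rotvec(o).as_matrix() if o.shape==(3,) else (o if o.shape==(3,3) else R.from_quat(o).as_matrix())
    return dict(img=g["frame"],z=g["z_map"],f=f,c=(g["cx"],g["cy"]),p=np.array(g["xyz"]),M=M)
def cloud(k):
    h,w=k["z"].shape; u,v=np.meshgrid(np.arange(w),np.arange(h)); z=k["z"]
    P=np.stack([(u-k["c"][0])/k["f"]*z,(v-k["c"][1])/k["f"]*z,z],-1)
    return P@k["M"].T+k["p"]
def onplane(k,uv,p0,n):
    uv=np.atleast_2d(uv).astype(float)
    d=np.c_[(uv-np.array(k["c"]))/k["f"],np.ones(len(uv))]@k["M"].T
    return k["p"]+d*(((p0-k["p"])@n)/(d@n))[:,None]
E
python3 - <<'E'
from h import *
a=r.get_obs(); print(a["tcp_pos"],a["orientation"],a["clock"])
for n in("top","side"):
    k=cam(n); cv2.imwrite(f"pics/{n}0.png",k["img"]); np.savez(f"{n}0.npz",**k); print(n,k["p"],k["M"].round(3).tolist(),k["f"],k["c"])
E
```

```text
pics
[ 0.24122078 -0.62982331  0.24131391] [-3.08744318e+00 -5.71117920e-01  7.24635133e-04] 0.0
top [ 0.19916977 -0.01438964  1.77512379] [[-0.015, -0.981, 0.191], [-1.0, 0.013, -0.008], [0.005, -0.191, -0.981]] 473.40303964350585 (273.8303549408189, 209.0362405971075)
side [ 0.07918593 -1.07916118  1.55394122] [[0.923, -0.305, 0.234], [-0.385, -0.718, 0.579], [-0.008, -0.625, -0.781]] 510.65662265081414 (276.3443818636872, 205.4593032011612)
```

View pics/top0.png

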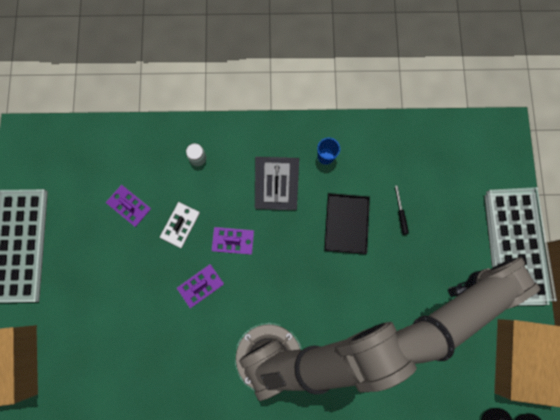

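View pics/side0.png

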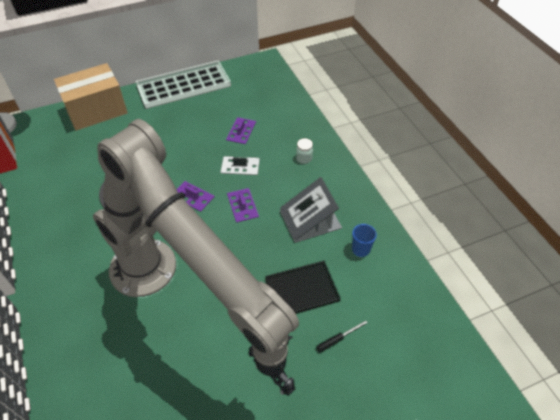

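Top view: stand at (277,183) with the slot template, tray at (347,223), white square template at (180,224), pot at (328,150), jar at (196,155), screwdriver at (402,210); the purple ones are decoys. The side view agrees.

```bash
cat > m.py <<'E'
from h import *
def ld(n): 
    d=np.load(f"{n}0.npz"); return {k:d[k] for k in d}
for n in ("top","side"):
    k=ld(n); C=cloud(k); hsv=cv2.cvtColor(k["img"],cv2.COLOR_BGR2HSV).astype(int)
    H,S,V=hsv[...,0],hsv[...,1],hsv[...,2]
    X,Y,Z=C[...,0],C[...,1],C[...,2]
    def rect(m,lab,zp):
        m=m.astype(np.uint8); cs,_=cv2.findContours(m,0,1); 
        c=max(cs,key=cv2.contourArea); P=onplane(k,c[:,0],np.array([0,0,zp]),np.array([0,0,1.]))[:,:2]
        b=cv2.minAreaRect((P*1000).astype(np.float32)); print(n,lab,np.round(b[0],1),np.round(b[1],1),round(b[2],1)); return c
    ws=(X>.25)&(X<.95)&(Y>-.45)&(Y<.65)
    rect(ws&(S<40)&(V>140)&(Z<.03)&(Y>.1),"square",.005)
    rect(ws&(V<50)&(Z<.04)&(Y<-.0),"tray",.022)
    # board
    st=ws&(np.abs(Y-0)<.13)&(X>.45)&(X<.85)&(S<60)&(Z>.02)
    Q=C[st]; print("Q",len(Q),Q.min(0).round(3),Q.max(0).round(3))
    # plane ransac
    rng=np.random.default_rng(0); best=None
    for _ in range(500):
        p=Q[rng.choice(len(Q),3,False)]; nn=np.cross(p[1]-p[0],p[2]-p[0]); l=np.linalg.norm(nn)
        if l<1e-6: continue
        nn/=l; i=np.abs((Q-p[0])@nn)<.004
        if best is None or i.sum()>best.sum(): best=i
    p0=Q[best].mean(0); nn=np.linalg.svd(Q[best]-p0)[2][2]; nn*=np.sign(nn[2])
    print("plane",p0.round(4),nn.round(4),"slope",np.degrees(np.arccos(nn[2])).round(2),"yaw",np.degrees(np.arctan2(-nn[1],-nn[0])).round(2),best.sum())
    d=(Q-p0)@nn; print("top of peg/handle",[ (Q[i].round(4).tolist(),d[i].round(4)) for i in np.argsort(-d)[:8]])
E
python3 m.py
python3 - <<'E'
import cv2
a=cv2.imread('pics/top0.png'); b=cv2.imread('pics/side0.png')
import numpy as np
f=lambda i,x,y:cv2.resize(i[y:y+64,x:x+64],(400,400),interpolation=cv2.INTER_CUBIC)
cv2.imwrite('pics/crop.png',np.hstack([f(a,245,150),f(a,150,192)]))
E
```

```text
top square [490.3 329.6] [ 93.2 153.1] 63.4
top tray [ 482.9 -301.3] [158.9 222.2] 84.3
Q 2161 [ 0.542 -0.118  0.02 ] [0.714 0.042 0.153]
plane [ 0.6278 -0.0356  0.0831] [-0.5789  0.0468  0.814 ] slope 35.51 yaw -4.63 1245
top of peg/handle [([0.6045, -0.0332, 0.1272], np.float64(0.0495)), ([0.5949, -0.0403, 0.1207], np.float64(0.0494)), ([0.5953, -0.0332, 0.1196], np.float64(0.0486)), ([0.6048, -0.0368, 0.126], np.float64(0.0482)), ([0.5829, -0.033, 0.1093], np.float64(0.0474)), ([0.6111, -0.0405, 0.1298], np.float64(0.0474)), ([0.5988, -0.0368, 0.1203], np.float64(0.0471)), ([0.6115, -0.0297, 0.129], np.float64(0.0471))]
side square [487.7 329. ] [ 99.  155.1] 63.4
side tray [ 480.5 -308.4] [160.8 212.8] 84.4
Q 1946 [ 0.539 -0.126  0.02 ] [0.714 0.046 0.15 ]
plane [ 0.6259 -0.0464  0.0826] [-0.576   0.0194  0.8172] slope 35.2 yaw -1.92 1084
top of peg/handle [([0.6135, -0.0432, 0.1336], np.float64(0.0489)), ([0.5961, -0.039, 0.1202], np.float64(0.048)), ([0.5809, -0.0382, 0.1093], np.float64(0.0478)), ([0.6029, -0.041, 0.1249], np.float64(0.0478)), ([0.6073, -0.04, 0.1274], np.float64(0.0474)), ([0.6223, -0.0407, 0.138], np.float64(0.0474)), ([0.625, -0.0433, 0.1395], np.float64(0.047)), ([0.5909, -0.0421, 0.1147], np.float64(0.0465))]
```

View pics/crop.png

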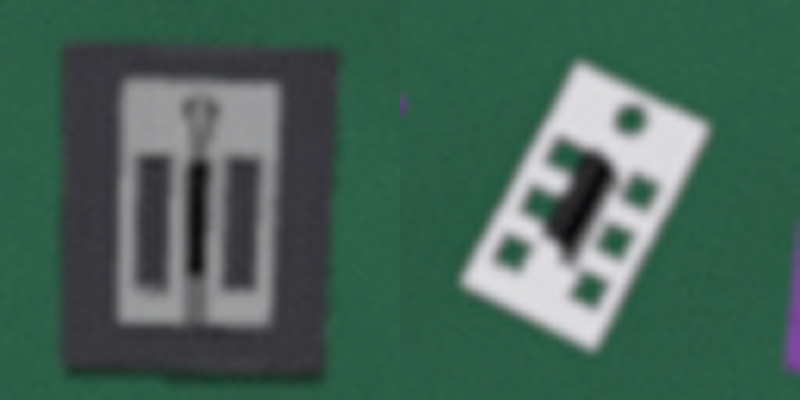

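Left crop: the template hangs with its peg at the top, and the handle is along the slope. Right crop: the hole is at the far end of the square template. Next I need the board pose from its outline.

```bash
cat > b.py <<'E'
from h import *
from m import ld
def boardfit(k,lab,s=np.radians(35)):
    C=cloud(k); hsv=cv2.cvtColor(k["img"],cv2.COLOR_BGR2HSV).astype(int); H,S,V=hsv[...,0],hsv[...,1],hsv[...,2]
    X,Y,Z=C[...,0],C[...,1],C[...,2]
    reg=(X>.5)&(X<.8)&(Y>-.17)&(Y<.1)&(Z>.012)
    m=(reg&(S<80)).astype(np.uint8)
    yaw=np.radians(-3.); ctr=np.array([.68,-.04])
    for it in range(6):
        x=np.array([np.cos(s)*np.cos(yaw),np.cos(s)*np.sin(yaw),np.sin(s)]); y=np.array([-np.sin(yaw),np.cos(yaw),0]); z=np.cross(x,y)
        O=np.array([*ctr,.118])
        out=[]
        for mm,h in ((m,0),((reg&(S<60)&(V>110)).astype(np.uint8),.005)):
            cs,_=cv2.findContours(mm,0,1); c=np.vstack([q for q in cs if len(q)>20])[:,0]
            P=onplane(k,c,O+h*z,z)-O; q=np.c_[P@x,P@y]*1000
            b=cv2.minAreaRect(cv2.convexHull(q.astype(np.float32))); a=b[2]; a=(a+45)%90-45; out.append((np.round(b[0],1),np.round(b[1],1),round(a,2)))
        if it<5:
            b=out[0]; yaw+=np.radians(b[2]); dx=(b[0][0]+66)/1000; dy=b[0][1]/1000
            ctr=ctr+dx*x[:2]/np.cos(s)**2*np.cos(s)**0+dy*y[:2] if False else ctr+dx*x[:2]+dy*y[:2]
    print(lab,"O",O.round(4),"yaw",np.degrees(yaw).round(2),out)
if __name__=="__main__":
    for n in("top","side"): boardfit(ld(n),n)
    print(R.from_rotvec(r.get_obs()["orientation"]).as_matrix().round(3))
E
python3 b.py | grep -v -e plane -e peg -e Q
```

```text
top square [490.3 329.6] [ 93.2 153.1] 63.4
top tray [ 482.9 -301.3] [158.9 222.2] 84.3
side square [487.7 329. ] [ 99.  155.1] 63.4
side tray [ 480.5 -308.4] [160.8 212.8] 84.4
top O [ 0.6791 -0.0403  0.118 ] yaw -1.75 [(array([-66.,  -0.]), array([204.3, 157. ]), 0.0), (array([-59.1,  -0.3]), array([149.7,  91.1]), 0.44)]
side O [ 0.6762 -0.0669  0.118 ] yaw -2.54 [(array([-66.,  -0.]), array([211. , 204.9]), -0.0), (array([-60.3,  26.8]), array([157.9,  99.4]), 0.08)]
[[ 0.934  0.358 -0.001]
 [ 0.358 -0.934  0.002]
 [-0.    -0.002 -1.   ]]
```

```bash
cat > t.py <<'E'
from h import *
def frame(yaw,slope=0.,flip=False):
    """tool rotation: tool x up the slope / along yaw, tool z into the surface"""
    y_,s=np.radians([yaw,slope])
    x=np.array([np.cos(s)*np.cos(y_),np.cos(s)*np.sin(y_),np.sin(s)]); y=np.array([-np.sin(y_),np.cos(y_),0]); z=np.cross(x,y)
    return (np.c_[x,-y,-z] if not flip else np.c_[-x,y,-z]), np.c_[x,y,z]
def go(p,Rt):
    o=r.get_obs(); d=(np.array(p)-o["tcp_pos"])*1000; rv=np.degrees((R.from_matrix(Rt)*R.from_rotvec(o["orientation"]).inv()).as_rotvec())
    print("d",d.round(1),"r",rv.round(2),"at",np.round(o["tcp_pos"],4),"F",np.round(o["contact_force"],1),"w",round(o["grip_width"],4),"t",o["clock"])
    return d,rv
E
python3 - <<'E'
from t import *
T,B=frame(-2,35); C=np.array([.679,-.040,.118])-.060*B[:,0]
print(C); go(C+.16*B[:,2],T)
E
```

```text
[ 0.62988082 -0.03828472  0.08358541]
d [296.9 594.8 -26.8] r [  5.71 -34.77 -22.27] at [ 0.2413 -0.6299  0.2414] F [-0.4 -0.2 -0.1] w 0.0853 t 0.1
```

send_rows(
  deltas=[
    {"dx": 18, "dy": 37, "dz": 8},
    {"dx": 36, "dy": 74, "dz": 16},
    {"dx": 54, "dy": 111, "dz": 24},
    {"dx": 72, "dy": 148, "dz": 32},
    {"dx": 90, "dy": 185, "dz": 40},
  ],
  jaw=40,
)

```text
$.deltas[0]: bad value
```

send_rows(
  deltas=[
    {"dx": 18, "dy": 37, "rx": 1, "ry": -6, "rz": -3},
    {"dx": 36, "dy": 74, "rx": 2, "ry": -11, "rz": -7},
    {"dx": 54, "dy": 111, "rx": 3, "ry": -16, "rz": -10},
    {"dx": 72, "dy": 148, "rx": 4, "ry": -21, "rz": -13},
    {"dx": 90, "dy": 185, "rx": 5, "ry": -26, "rz": -17},
  ],
)

```text
$.deltas[0]: bad value
```

```bash
python3 - <<'E'
from t import *
T,B=frame(-2,35); C=np.array([.679,-.040,.118])-.060*B[:,0]
go(C+.16*B[:,2],T)
E
```

```text
d [296.9 594.8 -26.8] r [  5.71 -34.77 -22.27] at [ 0.2413 -0.6299  0.2414] F [-0.4 -0.2 -0.1] w 0.0853 t 0.1
```

send_rows(
  deltas=[
    {"dx": 18, "dy": 36, "dz": 8, "rx": 0, "ry": 0, "rz": 0},
    {"dx": 36, "dy": 72, "dz": 16, "rx": 0, "ry": 0, "rz": 0},
    {"dx": 54, "dy": 108, "dz": 24, "rx": 0, "ry": 0, "rz": 0},
    {"dx": 72, "dy": 144, "dz": 32, "rx": 0, "ry": 0, "rz": 0},
    {"dx": 90, "dy": 180, "dz": 40, "rx": 0, "ry": 0, "rz": 0},
  ],
  jaw=40,
)

```text
clock: 0.52
tcp_pos: [0.3318, -0.4483, 0.2822]
orientation: [-3.089, -0.571, 0.001]
contact_force: [0.8, -0.0, 0.2]
grip_width: 0.0398
gripper_force: 0.0
```

send_rows(
  deltas=[
    {"dx": 90, "dy": 185, "dz": 0, "rx": 5, "ry": -26, "rz": -17},
    {"dx": 90, "dy": 185, "dz": 0, "rx": 5, "ry": -26, "rz": -17},
    {"dx": 90, "dy": 185, "dz": 0, "rx": 5, "ry": -26, "rz": -17},
    {"dx": 90, "dy": 185, "dz": 0, "rx": 5, "ry": -26, "rz": -17},
    {"dx": 90, "dy": 185, "dz": 0, "rx": 5, "ry": -26, "rz": -17},
  ],
)

```text
clock: 0.93
tcp_pos: [0.4195, -0.2638, 0.2812]
orientation: [-3.053, -0.087, -0.72]
contact_force: [0.1, 0.8, -0.1]
grip_width: 0.0399
gripper_force: 0.0
```

```bash
python3 - <<'E'
from t import *
T,B=frame(-2,35); C=np.array([.679,-.040,.118])-.060*B[:,0]
go(C+.16*B[:,2],T)
E
```

```text
d [118.7 228.7 -66.5] r [ 0.59 -8.49 -5.08] at [ 0.4195 -0.2638  0.2812] F [ 0.1  0.8 -0.1] w 0.0399 t 0.9333
```

send_rows(
  deltas=[
    {"dx": 85, "dy": 163, "dz": -30, "rx": 0.6, "ry": -8.5, "rz": -5},
    {"dx": 85, "dy": 163, "dz": -30, "rx": 0.6, "ry": -8.5, "rz": -5},
    {"dx": 85, "dy": 163, "dz": -30, "rx": 0.6, "ry": -8.5, "rz": -5},
    {"dx": 85, "dy": 163, "dz": -30, "rx": 0.6, "ry": -8.5, "rz": -5},
    {"dx": 85, "dy": 163, "dz": -30, "rx": 0.6, "ry": -8.5, "rz": -5},
  ],
)

```text
clock: 1.35
tcp_pos: [0.5, -0.1126, 0.2534]
orientation: [2.987, -0.037, 0.932]
contact_force: [0.2, -0.4, -0.9]
grip_width: 0.04
gripper_force: 0.0
```

send_rows(
  deltas=[
    {"dx": 33, "dy": 65, "dz": -37, "rx": 0, "ry": 0, "rz": 0},
    {"dx": 33, "dy": 65, "dz": -37, "rx": 0, "ry": 0, "rz": 0},
    {"dx": 33, "dy": 65, "dz": -37, "rx": 0, "ry": 0, "rz": 0},
  ],
)

```text
clock: 1.6
tcp_pos: [0.5164, -0.0822, 0.2307]
orientation: [2.982, -0.046, 0.913]
contact_force: [0.8, -0.6, 0.7]
grip_width: 0.0397
gripper_force: 0.0
```

```bash
python3 - <<'E'
from t import *
T,B=frame(-2,35); C=np.array([.679,-.040,.118])-.060*B[:,0]
go(C+.16*B[:,2],T); print(r.get_obs()["joints"])
k=cam("wrist"); np.savez("w0.npz",**k); cv2.imwrite("pics/w0.png",k["img"]); print(k["p"],k["f"],k["M"].round(3).tolist())
E
```

```text
d [ 21.7  47.2 -16.1] r [ 0.7  -0.96 -0.01] at [ 0.5164 -0.0822  0.2307] F [ 0.8 -0.6  0.7] w 0.0397 t 1.6
[ 0.54507991  0.04971301 -0.51790835  2.31575368  0.18489715  0.19104105
 -1.73719049]
[ 0.5114448  -0.07971694  0.38700148] 315.05905295491834 [[-0.036, -0.964, 0.262], [-0.999, 0.031, -0.022], [0.013, -0.262, -0.965]]
```

View pics/w0.png

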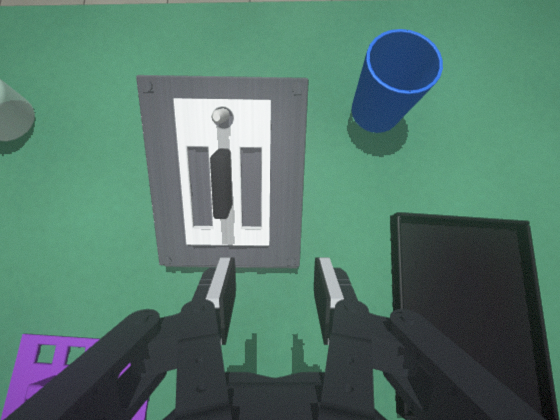

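Wrist view: the board's corners are at (138,77), (308,80), (298,268) and (158,267). The peg tip is at about (223,117), and the handle runs from (222,150) to (222,217). The arm is near its j4/j6 limits here.

```bash
cat > w.py <<'E'
from t import *
def pegboard(k,seed=None,O=np.array([.679,-.040,.118]),yaw=-2.):
    C=cloud(k); hsv=cv2.cvtColor(k["img"],cv2.COLOR_BGR2HSV).astype(int); S,V=hsv[...,1],hsv[...,2]
    for it in range(5):
        _,B=frame(yaw,35); L=(C-O)@B*1000
        near=(np.abs(L[...,2]+1)<12)&(np.abs(L[...,0]+66)<125)&(np.abs(L[...,1])<100)
        m=(near&(S<70)).astype(np.uint8); m=cv2.morphologyEx(m,cv2.MORPH_OPEN,np.ones((3,3)))
        c=max(cv2.findContours(m,0,1)[0],key=cv2.contourArea)[:,0]
        q=(onplane(k,c,O,B[:,2])-O)@B[:,:2]*1000
        b=cv2.minAreaRect(q.astype(np.float32)); a=(b[2]+45)%90-45
        if it<4: yaw+=a; O=O+(b[0][0]+66)/1000*np.r_[B[:2,0],0]+b[0][1]/1000*B[:,1]
    print("board O",O.round(4),"yaw",round(yaw,2),np.round(b[0],1),np.round(b[1],1))
    return O,yaw,B,S,V,L,c
if __name__=="__main__":
    d=np.load("w0.npz"); k={x:d[x] for x in d}
    O,yaw,B,S,V,L,_=pegboard(k)
    m=((S<45)&(V>120)&(np.abs(L[...,0]+60)<95)&(np.abs(L[...,1])<60)&(L[...,2]<15)).astype(np.uint8)
    c=max(cv2.findContours(m,0,1)[0],key=cv2.contourArea)[:,0]
    q=(onplane(k,c,O+.005*B[:,2],B[:,2])-O)@B[:,:2]*1000; print("templ",cv2.minAreaRect(q.astype(np.float32)))
    print("peg tip->", ((onplane(k,[223,117],O+.040*B[:,2],B[:,2])-O)@B*1000).round(1))
    h=(L[...,2]>38)&(L[...,2]<60)&(V<70)&(np.abs(L[...,0]+60)<50)&(np.abs(L[...,1])<30)
    vu=np.argwhere(h); q=(onplane(k,vu[:,::-1],O+.045*B[:,2],B[:,2])-O)@B[:,:2]*1000
    print("handle",len(vu),cv2.minAreaRect(q.astype(np.float32)))
E
python3 w.py
```

```text
board O [ 0.679  -0.0405  0.118 ] yaw -2.59 [-66.2   0. ] [159.2 200.4]
templ ((-56.584991455078125, -6.49957275390625), (161.84800720214844, 106.69731140136719), 0.055096473544836044)
peg tip-> [[ 0.  -5.4 40. ]]
handle 268 ((-65.43629455566406, -0.9844322204589844), (45.88618087768555, 13.623690605163574), 0.7172343134880066)
```

```bash
python3 - <<'E'
from w import *
d=np.load("w0.npz"); k={x:d[x] for x in d}
O,yaw,B,S,V,L,_=pegboard(k)
cv2.imwrite("pics/c2.png",cv2.resize(k["img"][65:275,125:320],None,fx=2.8,fy=2.8,interpolation=cv2.INTER_CUBIC))
for v in (104,108,112,117,122,127): print(v,[(u,*L[v,u].round(0)) for u in range(207,240,4)])
E
```

```text
board O [ 0.679  -0.0405  0.118 ] yaw -2.59 [-66.2   0. ] [159.2 200.4]
104 [(207, np.float64(9.0), np.float64(14.0), np.float64(7.0)), (211, np.float64(9.0), np.float64(10.0), np.float64(6.0)), (215, np.float64(9.0), np.float64(7.0), np.float64(5.0)), (219, np.float64(9.0), np.float64(3.0), np.float64(5.0)), (223, np.float64(9.0), np.float64(-1.0), np.float64(6.0)), (227, np.float64(9.0), np.float64(-4.0), np.float64(6.0)), (231, np.float64(10.0), np.float64(-8.0), np.float64(5.0)), (235, np.float64(10.0), np.float64(-12.0), np.float64(6.0)), (239, np.float64(10.0), np.float64(-16.0), np.float64(6.0))]
108 [(207, np.float64(6.0), np.float64(14.0), np.float64(6.0)), (211, np.float64(6.0), np.float64(11.0), np.float64(5.0)), (215, np.float64(6.0), np.float64(7.0), np.float64(7.0)), (219, np.float64(6.0), np.float64(4.0), np.float64(2.0)), (223, np.float64(6.0), np.float64(-1.0), np.float64(6.0)), (227, np.float64(6.0), np.float64(-4.0), np.float64(0.0)), (231, np.float64(6.0), np.float64(-8.0), np.float64(7.0)), (235, np.float64(6.0), np.float64(-12.0), np.float64(5.0)), (239, np.floa
[... 1538 characters left out ...]
(-7.0), np.float64(2.0)), (235, np.float64(-7.0), np.float64(-11.0), np.float64(6.0)), (239, np.float64(-7.0), np.float64(-15.0), np.float64(6.0))]
127 [(207, np.float64(-12.0), np.float64(15.0), np.float64(6.0)), (211, np.float64(-12.0), np.float64(11.0), np.float64(7.0)), (215, np.float64(-12.0), np.float64(8.0), np.float64(5.0)), (219, np.float64(-12.0), np.float64(4.0), np.float64(2.0)), (223, np.float64(-12.0), np.float64(1.0), np.float64(1.0)), (227, np.float64(-12.0), np.float64(-3.0), np.float64(1.0)), (231, np.float64(-11.0), np.float64(-8.0), np.float64(6.0)), (235, np.float64(-11.0), np.float64(-11.0), np.float64(5.0)), (239, np.float64(-11.0), np.float64(-15.0), np.float64(5.0))]
```

View pics/c2.png

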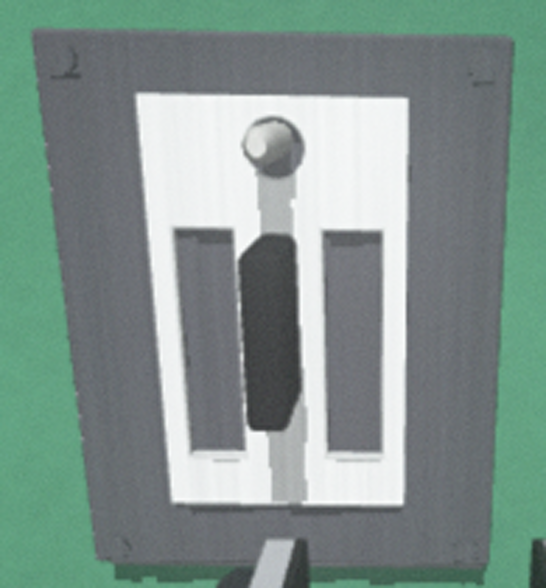

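The peg tip is actually at (217,117), which projects to board coordinates (0,0,40), so the board frame is confirmed. The template's corners are at about (173.6,98.6), (271,100), (187,244.3) and (269,246).

```bash
python3 - <<'E'
from w import *
d=np.load("w0.npz"); k={x:d[x] for x in d}
O=np.array([.679,-.0405,.118]); T,B=frame(-2.6,35)
q=(onplane(k,[[173.6,98.6],[271,100],[269.3,246],[186.8,244.3]],O+.005*B[:,2],B[:,2])-O)@B*1000
print(q.round(1)[:,:2].tolist(),q.mean(0))
C=O+B@[-.0615,0,0]
for h in (.072,.022): go(C+h*B[:,2],T)
E
```

```text
[[13.5, 45.1], [13.7, -45.4], [-137.6, -45.3], [-136.7, 44.7]] [-61.76799129  -0.24935903   5.        ]
d [ 70.6  44.2 -88.2] r [ 0.62 -1.01 -0.62] at [ 0.5168 -0.0806  0.2299] F [ 0.8  2.  -0.9] w 0.0402 t 1.65
d [  99.2   42.9 -129.2] r [ 0.62 -1.01 -0.62] at [ 0.5168 -0.0806  0.2299] F [ 0.8  2.  -0.9] w 0.0402 t 1.65
```

send_rows(
  deltas=[
    {"dx": 70, "dy": 44, "dz": -88, "rx": 0.6, "ry": -1, "rz": -0.6},
    {"dx": 70, "dy": 44, "dz": -88, "rx": 0.6, "ry": -1, "rz": -0.6},
    {"dx": 70, "dy": 44, "dz": -88, "rx": 0.6, "ry": -1, "rz": -0.6},
    {"dx": 70, "dy": 44, "dz": -88, "rx": 0.6, "ry": -1, "rz": -0.6},
    {"dx": 70, "dy": 44, "dz": -88, "rx": 0.6, "ry": -1, "rz": -0.6},
  ],
)

```text
clock: 2.07
tcp_pos: [0.5435, -0.0749, 0.1903]
orientation: [2.969, -0.072, 0.91]
contact_force: [0.5, -0.4, 0.1]
grip_width: 0.0401
gripper_force: 0.0
```

```bash
cat > p.py <<'E'
from t import *
O=np.array([.679,-.0405,.118]); T,B=frame(-2.6,35); C=O+B@[-.0615,0,0]
def bl(): 
    o=r.get_obs(); print("board coords",((o["tcp_pos"]-O)@B*1000).round(1),"j",np.round(o["joints"],2))
E
python3 - <<'E'
from p import *
for h in (.072,.022): go(C+h*B[:,2],T)
bl()
E
```

```text
d [ 43.9  38.5 -48.6] r [ 1.11 -0.94  0.56] at [ 0.5435 -0.0749  0.1903] F [ 0.5 -0.4  0.1] w 0.0401 t 2.0667
d [ 72.5  37.2 -89.6] r [ 1.11 -0.94  0.56] at [ 0.5435 -0.0749  0.1903] F [ 0.5 -0.4  0.1] w 0.0401 t 2.0667
board coords [-68.1 -40.5 136. ] j [ 0.54  0.18 -0.59  2.31  1.07  0.18 -2.65]
```

```bash
cat > fit.py <<'E'
from p import *
from scipy.optimize import least_squares
import itertools,json
o=r.get_obs()
S=[([1.097,.477,.022,1.555,-.011,1.109,-.083],[.2412,-.6298,.2413],[-3.08744,-.571118,.000725]),
([.54508,.049713,-.517908,2.315754,.184897,.191041,-1.73719],[.5164,-.0822,.2307],[2.982,-.046,.913]),
(list(o["joints"]),list(o["tcp_pos"]),list(o["orientation"]))]
def fk(q,P,s):
    b,h,d1,d2,d3,a1,a2,c=P; q=np.array(q)*s
    A=R.from_euler('z',b+q[0]); p=np.array([0,0,h])
    A=A*R.from_euler('y',q[1]); p=p+A.apply([0,0,d1]); A=A*R.from_euler('z',q[2]); p=p+A.apply([a1,0,0])
    A=A*R.from_euler('y',q[3]); p=p+A.apply([-a1,0,d2]); A=A*R.from_euler('z',q[4])
    A=A*R.from_euler('y',q[5]); p=p+A.apply([a2,0,0]); A=A*R.from_euler('z',q[6]+c); p=p+A.apply([0,0,d3]); return p,A
if __name__=="__main__":
    best=None
    for s in itertools.product([1,-1],repeat=4):
      sg=np.array([s[0],1,s[1],1,s[2],1,s[3]])
      for b0 in (-3,-1,1,3):
       for c0 in (-3,-1.5,0,1.5):
        def res(P): 
            e=[]
            for q,p,o_ in S:
                pp,A=fk(q,P,sg); e+=[*(pp-p)*5,*(A*R.from_rotvec(o_).inv()).as_rotvec()]
            return np.r_[e,(P[5:7])*.01]
        f=least_squares(res,[b0,.3,.4,.4,.2,0,0,c0],max_nfev=60)
        if best is None or f.cost<best[0]: best=(f.cost,f.x,sg)
    print(best); json.dump([list(best[1]),[int(v) for v in best[2]]],open("fk.json","w"))
E
python3 fit.py
```

```text
(np.float64(0.0037781781642795744), array([-0.09554312,  0.23424159,  0.55333784,  0.45956624,  0.28455614,
        0.01054701,  0.00549827,  1.4863852 ]), array([-1,  1, -1,  1, -1,  1, -1]))
```

```bash
cat > fit2.py <<'E'
from fit import *
s=np.array([-1,1,-1,1,-1,1,-1])
def fk2(q,P):
    b,c=P[0],P[1]; q=np.array(q)*s; v=np.array(P[2:]).reshape(4,3)
    A=R.from_euler('z',b+q[0]); p=A.apply(v[0])
    A=A*R.from_euler('y',q[1])*R.from_euler('z',q[2]); p=p+A.apply(v[1])
    A=A*R.from_euler('y',q[3])*R.from_euler('z',q[4]); p=p+A.apply(v[2])
    A=A*R.from_euler('y',q[5]); p=p+A.apply(v[3]); return p,A*R.from_euler('z',q[6]+c)
P0=np.array([0,np.pi/2,0,0,.234, 0,0,.553, 0,0,.46, 0,0,.285])
def res(P):
    e=[]
    for q,p,o_ in S:
        pp,A=fk2(q,P); e+=[*(pp-p)*5,*(A*R.from_rotvec(o_).inv()).as_rotvec()]
    return np.r_[e,(P-P0)*.003]
if __name__=="__main__":
    for q,p,o_ in S:
        pp,A=fk2(q,P0); print((A*R.from_rotvec(o_).inv()).as_rotvec().round(4),(pp-p).round(4))
    f=least_squares(res,P0); print(f.x.round(4)); print(f.fun[:18].reshape(3,6).round(4)); json.dump(list(f.x),open("fk2.json","w"))
E
python3 fit2.py
```

```text
[-0.0024 -0.0009  0.0005] [ 0.0536  0.0326 -0.0057]
[ 0.0001 -0.      0.0002] [-0.009   0.0584 -0.0065]
[ 0. -0. -0.] [-0.0091  0.0566 -0.0037]
[-3.0000e-04  1.5707e+00  2.1000e-03 -3.9400e-02  2.7890e-01  1.4000e-02
 -2.2200e-02  5.3810e-01 -8.1000e-03 -2.0000e-04  4.6260e-01  8.7000e-03
 -2.0000e-04  3.1090e-01]
[[ 0.      0.     -0.     -0.0024 -0.0009  0.0003]
 [-0.     -0.      0.      0.0001 -0.     -0.0001]
 [ 0.      0.     -0.     -0.      0.     -0.0002]]
```

```bash
cat > ik.py <<'E'
from fit2 import *
PF=json.load(open("fk2.json"))
lo=np.array([-2.96,-.34,-1.41,.24,-1.37,.17,-2.96]); hi=np.array([2.96,2.1,1.46,2.44,4.51,1.92,2.96])
def ik(p,Rt,q0,w=.01):
    Rt=R.from_matrix(Rt)
    f=least_squares(lambda q:np.r_[(fk2(q,PF)[0]-p)*5,(fk2(q,PF)[1]*Rt.inv()).as_rotvec(),w*(q-q0)],np.clip(q0,lo+1e-3,hi-1e-3),bounds=(lo,hi))
    e=np.abs(f.fun[:6]).max(); return f.x,e
if __name__=="__main__":
    q=np.array(r.get_obs()["joints"]); rng=np.random.default_rng(1)
    Tf=frame(-2.6,35,True)[0]
    for nm,TT in (("norm",T),("flip",Tf)):
        for h in (.022,.08,.13):
            sols=[]
            for _ in range(40):
                x,e=ik(C+h*B[:,2],TT,rng.uniform(lo,hi),w=1e-4)
                if e<.004: sols.append(x)
            sols=sorted(sols,key=lambda x:-x[5]); print(nm,h,len(sols))
            for x in sols[::max(1,len(sols)//4)][:5]: print("   ",x.round(2))
E
python3 ik.py
```

```text
norm 0.022 21
    [-1.    1.16  1.46  2.33  4.29  1.08 -0.07]
    [ 0.68  0.61 -0.92  2.21  1.85  0.51  2.96]
    [ 0.22  0.44 -0.35  2.24  2.15  0.24  2.52]
    [-0.34  0.42  0.32  2.29  3.46  0.17  1.11]
    [-0.01  0.41 -0.08  2.27  2.54  0.17  2.08]
norm 0.08 20
    [-1.07  0.87  1.46  2.38  4.44  0.85 -0.03]
    [-0.71  0.33  0.75  2.36  4.23  0.18  0.33]
    [-0.69  0.32  0.72  2.36  4.21  0.17  0.36]
    [ 0.21  0.29 -0.33  2.3   1.81  0.17  2.83]
norm 0.13 13
    [ 0.71  0.26 -0.88  2.29  1.35  0.29 -2.96]
    [ 0.71  0.26 -0.88  2.29  1.35  0.28 -2.96]
    [ 0.71  0.26 -0.88  2.29  1.35  0.28 -2.96]
    [ 0.33  0.18 -0.46  2.31  1.22  0.17 -2.88]
    [ 0.33  0.18 -0.46  2.31  1.22  0.17 -2.88]
flip 0.022 22
    [ 0.95  1.02 -1.41  2.18  1.85  0.98  0.08]
    [ 0.81  0.73 -1.12  2.2   1.83  0.66 -0.07]
    [ 0.45  0.49 -0.62  2.22  1.95  0.34 -0.37]
    [ 0.21  0.43 -0.33  2.25  2.17  0.23 -0.65]
    [-0.34  0.42  0.32  2.29  3.46  0.17 -2.04]
flip 0.08 22
    [ 1.    0.79 -1.41  2.23  1.7   0.83  0.08]
    [ 0.84  0.52 -1.1   2.25  1.66  0.51 -0.02]
    [-0.69  0.32  0.72  2.36  4.21  0.17 -2.78]
    [ 0.21  0.29 -0.33  2.3   1.81  0.17 -0.31]
    [-0.69  0.32  0.72  2.36  4.21  0.17 -2.78]
flip 0.13 20
    [ 1.08  0.57 -1.41  2.26  1.52  0.64  0.14]
    [ 1.04  0.49 -1.32  2.27  1.49  0.55  0.14]
    [ 0.33  0.18 -0.46  2.31  1.22  0.17  0.26]
    [ 0.33  0.18 -0.46  2.31  1.22  0.17  0.26]
```

The arm model shows the flipped grasp, a half turn about the tool's z axis, keeps j7 near 0. The current one runs into j7's limit. I'll turn it now, above the board.

send_rows(
  deltas=[
    {"dx": 0, "dy": 0, "dz": 0, "rx": -20, "ry": 1, "rz": 28.6},
    {"dx": 0, "dy": 0, "dz": 0, "rx": -20, "ry": 1, "rz": 28.6},
    {"dx": 0, "dy": 0, "dz": 0, "rx": -20, "ry": 1, "rz": 28.6},
    {"dx": 0, "dy": 0, "dz": 0, "rx": -20, "ry": 1, "rz": 28.6},
    {"dx": 0, "dy": 0, "dz": 0, "rx": -20, "ry": 1, "rz": 28.6},
  ],
)

```text
clock: 2.48
tcp_pos: [0.5436, -0.0745, 0.1906]
orientation: [2.693, 0.783, 0.819]
contact_force: [0.1, 0.1, 0.1]
grip_width: 0.0402
gripper_force: 0.0
```

send_rows(
  deltas=[
    {"dx": 0, "dy": 0, "dz": 0, "rx": -20, "ry": 1, "rz": 28.6},
    {"dx": 0, "dy": 0, "dz": 0, "rx": -20, "ry": 1, "rz": 28.6},
    {"dx": 0, "dy": 0, "dz": 0, "rx": -20, "ry": 1, "rz": 28.6},
    {"dx": 0, "dy": 0, "dz": 0, "rx": -20, "ry": 1, "rz": 28.6},
    {"dx": 0, "dy": 0, "dz": 0, "rx": -20, "ry": 1, "rz": 28.6},
  ],
)

```text
clock: 2.9
tcp_pos: [0.5436, -0.0746, 0.1907]
orientation: [2.225, 1.484, 0.671]
contact_force: [0.2, 0.1, 1.0]
grip_width: 0.0397
gripper_force: 0.0
```

```bash
cat >> p.py <<'E'
T=frame(-2.6,35,True)[0]
E
python3 - <<'E'
from p import *
go(C+.08*B[:,2],T); bl()
E
```

```text
d [ 39.3  38.5 -42.4] r [-62.42   4.57  89.94] at [ 0.5436 -0.0746  0.1907] F [0.2 0.1 1. ] w 0.0397 t 2.9
board coords [-67.9 -40.2 136.2] j [ 0.63  0.2  -0.69  2.32  1.33  0.18 -1.67]
```

send_rows(
  deltas=[
    {"dx": 0, "dy": 0, "dz": 0, "rx": -20, "ry": 1.5, "rz": 28.8},
    {"dx": 0, "dy": 0, "dz": 0, "rx": -20, "ry": 1.5, "rz": 28.8},
    {"dx": 0, "dy": 0, "dz": 0, "rx": -20, "ry": 1.5, "rz": 28.8},
    {"dx": 0, "dy": 0, "dz": 0, "rx": -20, "ry": 1.5, "rz": 28.8},
    {"dx": 0, "dy": 0, "dz": 0, "rx": -20, "ry": 1.5, "rz": 28.8},
  ],
)

```text
clock: 3.32
tcp_pos: [0.5435, -0.0747, 0.1906]
orientation: [1.618, 2.022, 0.473]
contact_force: [-0.5, 0.3, 0.2]
grip_width: 0.04
gripper_force: 0.0
```

send_rows(
  deltas=[
    {"dx": 0, "dy": 0, "dz": 0, "rx": -20, "ry": 1.5, "rz": 28.8},
    {"dx": 0, "dy": 0, "dz": 0, "rx": -20, "ry": 1.5, "rz": 28.8},
    {"dx": 0, "dy": 0, "dz": 0, "rx": -20, "ry": 1.5, "rz": 28.8},
    {"dx": 0, "dy": 0, "dz": 0, "rx": -20, "ry": 1.5, "rz": 28.8},
    {"dx": 0, "dy": 0, "dz": 0, "rx": -20, "ry": 1.5, "rz": 28.8},
  ],
)

```text
clock: 3.73
tcp_pos: [0.5436, -0.0746, 0.1906]
orientation: [0.913, 2.373, 0.248]
contact_force: [-0.6, 0.5, -1.2]
grip_width: 0.0399
gripper_force: 0.0
```

send_rows(
  deltas=[
    {"dx": 39, "dy": 38, "dz": -42, "rx": -20, "ry": 1.5, "rz": 28.8},
    {"dx": 39, "dy": 38, "dz": -42, "rx": -20, "ry": 1.5, "rz": 28.8},
    {"dx": 39, "dy": 38, "dz": -42, "rx": -20, "ry": 1.5, "rz": 28.8},
    {"dx": 39, "dy": 38, "dz": -42, "rx": -20, "ry": 1.5, "rz": 28.8},
    {"dx": 39, "dy": 38, "dz": -42, "rx": -20, "ry": 1.5, "rz": 28.8},
  ],
)

```text
clock: 4.15
tcp_pos: [0.5827, -0.0358, 0.1475]
orientation: [0.215, 2.525, 0.029]
contact_force: [-0.6, -0.6, -0.1]
grip_width: 0.04
gripper_force: 0.0
```

```bash
python3 - <<'E'
from p import *
go(C+.08*B[:,2],T); bl()
E
```

```text
d [ 0.2 -0.4  0.7] r [-3.99 -0.    5.88] at [ 0.5827 -0.0358  0.1475] F [-0.6 -0.6 -0.1] w 0.04 t 4.15
board coords [-62.1   0.4  79.5] j [ 0.49  0.35 -0.66  2.27  1.68  0.28 -0.26]
```

send_rows(
  deltas=[
    {"dx": 0, "dy": -0.4, "dz": 0.6, "rx": -4, "ry": 0, "rz": 5.9},
    {"dx": 12, "dy": -1, "dz": -16, "rx": -4, "ry": 0, "rz": 5.9},
    {"dx": 24, "dy": -1.5, "dz": -33, "rx": -4, "ry": 0, "rz": 5.9},
    {"dx": 33.3, "dy": -2, "dz": -46.8, "rx": -4, "ry": 0, "rz": 5.9},
    {"dx": 33.3, "dy": -2, "dz": -46.8, "rx": -4, "ry": 0, "rz": 5.9},
  ],
)

```text
clock: 4.57
tcp_pos: [0.6162, -0.0392, 0.0994]
orientation: [0.068, 2.531, -0.016]
contact_force: [0.3, 0.5, 1.0]
grip_width: 0.0401
gripper_force: 0.0
```

```bash
python3 - <<'E'
from p import *
go(C+.022*B[:,2],T); bl()
E
```

```text
d [-0.1  1.5  1.4] r [-0.22 -0.05  0.41] at [ 0.6162 -0.0392  0.0994] F [0.3 0.5 1. ] w 0.0401 t 4.5667
board coords [-62.1  -1.5  20.8] j [ 0.5   0.51 -0.68  2.22  1.92  0.37 -0.33]
```

send_rows(
  deltas=[
    {"dx": 0, "dy": 1.3, "dz": 1, "rx": 0, "ry": 0, "rz": 0.4},
    {"dx": 0, "dy": 1.3, "dz": 1, "rx": 0, "ry": 0, "rz": 0.4},
  ],
)

```text
clock: 4.73
tcp_pos: [0.6158, -0.0366, 0.1034]
orientation: [0.056, 2.528, -0.013]
contact_force: [0.9, -0.6, 0.2]
grip_width: 0.0399
gripper_force: 0.0
```

send_rows(
  deltas=[
    {"dx": 0, "dy": 0, "dz": 0, "rx": 0, "ry": 0, "rz": 0},
    {"dx": 0, "dy": 0, "dz": 0, "rx": 0, "ry": 0, "rz": 0},
    {"dx": 0, "dy": 0, "dz": 0, "rx": 0, "ry": 0, "rz": 0},
    {"dx": 0, "dy": 0, "dz": 0, "rx": 0, "ry": 0, "rz": 0},
    {"dx": 0, "dy": 0, "dz": 0, "rx": 0, "ry": 0, "rz": 0},
  ],
  jaw=5,
  newtons=70,
)

```text
clock: 5.15
tcp_pos: [0.6162, -0.0367, 0.1041]
orientation: [0.056, 2.526, -0.014]
contact_force: [-4.9, 0.1, 6.5]
grip_width: 0.0133
gripper_force: 68.7
```

```bash
python3 - <<'E'
from p import *
o=r.get_obs(); print(o["grip_width"],o["gripper_force"])
go(C+.088*B[:,2],T); bl()
E
```

```text
0.0133397773009221 68.70412588119507
d [-37.9   0.8  50.7] r [-0.13  0.25 -0.1 ] at [ 0.6162 -0.0367  0.1041] F [-4.9  0.1  6.5] w 0.0133 t 5.15
board coords [-59.5   0.9  24.7] j [ 0.5   0.5  -0.68  2.22  1.92  0.36 -0.33]
```

send_rows(
  deltas=[
    {"dx": -6, "dy": 0, "dz": 8, "rx": 0, "ry": 0, "rz": 0},
    {"dx": -13, "dy": 0.5, "dz": 18.5, "rx": 0, "ry": 0, "rz": 0},
    {"dx": -20, "dy": 1, "dz": 28.6, "rx": 0, "ry": 0, "rz": 0},
    {"dx": -28, "dy": 1, "dz": 40, "rx": 0, "ry": 0, "rz": 0},
    {"dx": -36, "dy": 1.5, "dz": 51.5, "rx": 0, "ry": 0, "rz": 0},
  ],
)

```text
clock: 5.57
tcp_pos: [0.5793, -0.0349, 0.1549]
orientation: [0.057, 2.528, -0.013]
contact_force: [0.1, -0.4, -2.6]
grip_width: 0.013
gripper_force: 68.6
```

```bash
python3 - <<'E'
from p import *
o=r.get_obs(); print(o["grip_width"],o["gripper_force"],o["moment"])
bl()
Td=frame(-5.7,0,True)[0]
go([.483,-.301,.13],Td)
k=cam("wrist"); np.savez("w1.npz",**k); cv2.imwrite("pics/w1.png",k["img"])
E
```

```text
0.013003396978690851 68.55329990386963 [0.0060926  0.87510689 0.00646789]
board coords [-60.6   1.   87.5] j [ 0.47  0.32 -0.62  2.28  1.66  0.25 -0.13]
d [ -96.3 -266.1  -24.9] r [ 2.3  35.07 -3.04] at [ 0.5793 -0.0349  0.1549] F [ 0.1 -0.4 -2.6] w 0.013 t 5.5667
```

View pics/w1.png

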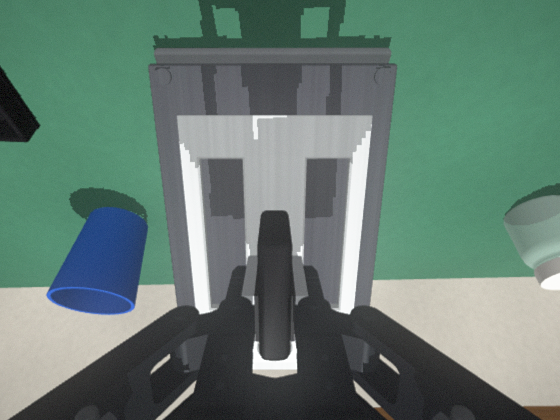

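The template is off the peg and held: the plate sits in front of the board, with the handle between the fingers at (275,285). Moving to the tray.

send_rows(
  deltas=[
    {"dx": -20, "dy": -20, "dz": 20, "rx": 0, "ry": 0, "rz": 0},
    {"dx": -38, "dy": -50, "dz": 30, "rx": 0, "ry": 0, "rz": 0},
    {"dx": -50, "dy": -85, "dz": 35, "rx": 0, "ry": 5, "rz": 0},
    {"dx": -60, "dy": -120, "dz": 35, "rx": 0, "ry": 11, "rz": 0},
    {"dx": -70, "dy": -155, "dz": 35, "rx": 1, "ry": 17, "rz": -1},
  ],
)

```text
clock: 6.03
tcp_pos: [0.5439, -0.1135, 0.1811]
orientation: [0.082, 2.61, -0.072]
contact_force: [0.5, -0.4, -1.8]
grip_width: 0.0132
gripper_force: 69.1
```

send_rows(
  deltas=[
    {"dx": -5, "dy": -30, "dz": -5, "rx": 0.5, "ry": 6, "rz": -0.5},
    {"dx": -10, "dy": -60, "dz": -15, "rx": 0.5, "ry": 12, "rz": -1},
    {"dx": -16, "dy": -90, "dz": -25, "rx": 1, "ry": 18, "rz": -2},
    {"dx": -22, "dy": -110, "dz": -35, "rx": 1, "ry": 18, "rz": -2},
    {"dx": -22, "dy": -110, "dz": -35, "rx": 1, "ry": 18, "rz": -2},
  ],
)

```text
clock: 6.45
tcp_pos: [0.5213, -0.2296, 0.1438]
orientation: [0.147, 2.925, -0.08]
contact_force: [-0.5, 0.1, -3.0]
grip_width: 0.0128
gripper_force: 69.0
```

```bash
python3 - <<'E'
from p import *
Td=frame(-5.7,0,True)[0]
go([.485,-.301,.08],Td); bl()
k=cam("top"); np.savez("top1.npz",**k)
k=cam("side"); cv2.imwrite("pics/s1.png",k["img"][180:380,180:440])
C=cloud(k); 
E
```

```text
d [-36.3 -71.4 -63.8] r [ 3.71 11.95  0.06] at [ 0.5213 -0.2296  0.1438] F [-0.5  0.1 -3. ] w 0.0128 t 6.45
board coords [-107.2 -196.   106.6] j [ 1.03  0.48 -0.9   2.02  0.64  0.68  1.22]
```

View pics/s1.png

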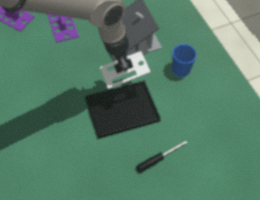

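The template is held just short of the tray, with clearance all round.

send_rows(
  deltas=[
    {"dx": -15, "dy": -30, "dz": -10, "rx": 1.9, "ry": 6, "rz": 0},
    {"dx": -36, "dy": -66, "dz": -25, "rx": 3.7, "ry": 12, "rz": 0},
    {"dx": -36, "dy": -71, "dz": -40, "rx": 3.7, "ry": 12, "rz": 0},
    {"dx": -36, "dy": -71, "dz": -60, "rx": 3.7, "ry": 12, "rz": 0},
    {"dx": -36, "dy": -71, "dz": -64, "rx": 3.7, "ry": 12, "rz": 0},
  ],
)

```text
clock: 6.97
tcp_pos: [0.4856, -0.2935, 0.0797]
orientation: [0.144, 3.137, 0.004]
contact_force: [-1.0, 1.7, -2.8]
grip_width: 0.0125
gripper_force: 69.1
```

```bash
python3 - <<'E'
from p import *
Td=frame(-5.7,0,True)[0]
go([.485,-.301,.031],Td); bl()
E
```

```text
d [ -0.6  -7.5 -48.7] r [-0.15  0.1  -0.43] at [ 0.4856 -0.2935  0.0797] F [-1.   1.7 -2.8] w 0.0125 t 6.9667
board coords [-170.9 -261.5   72.8] j [ 1.06  0.66 -0.83  1.9   0.63  0.87  1.38]
```

send_rows(
  deltas=[
    {"dx": 0, "dy": -2, "dz": -15, "rx": 0, "ry": 0, "rz": 0},
    {"dx": 0, "dy": -2, "dz": -30, "rx": 0, "ry": 0, "rz": 0},
    {"dx": 0, "dy": -2, "dz": -40, "rx": 0, "ry": 0, "rz": 0},
    {"dx": 0, "dy": -2, "dz": -44, "rx": 0, "ry": 0, "rz": 0},
    {"dx": 0, "dy": -2, "dz": -46, "rx": 0, "ry": 0, "rz": 0},
  ],
)

```text
clock: 7.38
tcp_pos: [0.487, -0.2955, 0.0356]
orientation: [0.142, 3.135, 0.003]
contact_force: [0.2, -0.2, -1.6]
grip_width: 0.0128
gripper_force: 69.2
```

send_rows(
  deltas=[
    {"dx": 0, "dy": 0, "dz": -1, "rx": 0, "ry": 0, "rz": 0},
    {"dx": 0, "dy": 0, "dz": -2, "rx": 0, "ry": 0, "rz": 0},
    {"dx": 0, "dy": 0, "dz": -2.5, "rx": 0, "ry": 0, "rz": 0},
  ],
)

```text
clock: 7.63
tcp_pos: [0.4877, -0.2963, 0.0343]
orientation: [0.144, 3.133, 0.002]
contact_force: [0.7, -0.4, -1.6]
grip_width: 0.0133
gripper_force: 69.2
```

```bash
python3 - <<'E'
from p import *
Td=frame(-5.7,0,True)[0]
go([.485,-.301,.029],Td); print(r.get_obs()["moment"])
E
```

```text
d [-2.7 -4.7 -5.3] r [-0.04  0.31 -0.45] at [ 0.4877 -0.2963  0.0343] F [ 0.7 -0.4 -1.6] w 0.0133 t 7.6333
[0.02433807 0.05332415 0.00490004]
```

send_rows(
  deltas=[
    {"dx": 0, "dy": -1, "dz": -1, "rx": 0, "ry": 0, "rz": 0},
    {"dx": 0, "dy": -1, "dz": -2, "rx": 0, "ry": 0, "rz": 0},
    {"dx": 0, "dy": -1, "dz": -3, "rx": 0, "ry": 0, "rz": 0},
    {"dx": 0, "dy": -1, "dz": -3, "rx": 0, "ry": 0, "rz": 0},
  ],
)

```text
clock: 7.97
tcp_pos: [0.4871, -0.2973, 0.0307]
orientation: [0.144, 3.134, 0.002]
contact_force: [-0.2, 0.3, -1.4]
grip_width: 0.0131
gripper_force: 69.2
```

send_rows(
  deltas=[
    {"dx": 0, "dy": 0, "dz": -1, "rx": 0, "ry": 0, "rz": 0},
    {"dx": 0, "dy": 0, "dz": -1, "rx": 0, "ry": 0, "rz": 0},
    {"dx": 0, "dy": 0, "dz": -1, "rx": 0, "ry": 0, "rz": 0},
  ],
)

```text
clock: 8.22
tcp_pos: [0.4872, -0.2972, 0.0298]
orientation: [0.144, 3.134, 0.002]
contact_force: [-0.9, 0.4, -2.1]
grip_width: 0.0132
gripper_force: 69.2
```

send_rows(
  deltas=[
    {"dx": 0, "dy": 0, "dz": -1, "rx": 0, "ry": 0, "rz": 0},
    {"dx": 0, "dy": 0, "dz": -1, "rx": 0, "ry": 0, "rz": 0},
    {"dx": 0, "dy": 0, "dz": -1, "rx": 0, "ry": 0, "rz": 0},
  ],
)

```text
clock: 8.47
tcp_pos: [0.4873, -0.2972, 0.0297]
orientation: [0.144, 3.134, 0.001]
contact_force: [-4.2, 0.2, 8.2]
grip_width: 0.0131
gripper_force: 70.7
```

send_rows(
  deltas=[
    {"dx": 0, "dy": 0, "dz": -1, "rx": 0, "ry": 0, "rz": 0},
    {"dx": 0, "dy": 0, "dz": -1, "rx": 0, "ry": 0, "rz": 0},
    {"dx": 0, "dy": 0, "dz": -1, "rx": 0, "ry": 0, "rz": 0},
  ],
)

```text
clock: 8.72
tcp_pos: [0.4873, -0.2972, 0.0297]
orientation: [0.144, 3.134, -0.0]
contact_force: [-7.9, 1.1, 18.5]
grip_width: 0.0131
gripper_force: 72.3
```

send_rows(
  deltas=[
    {"dx": 0, "dy": 0, "dz": 1.5, "rx": 0, "ry": 0, "rz": 0},
  ],
)

```text
clock: 8.8
tcp_pos: [0.4874, -0.2972, 0.0302]
orientation: [0.143, 3.133, 0.001]
contact_force: [-0.4, -0.0, -1.6]
grip_width: 0.0133
gripper_force: 69.2
```

send_rows(
  deltas=[
    {"dx": 0, "dy": 0, "dz": 0, "rx": 0, "ry": 0, "rz": 0},
    {"dx": 0, "dy": 0, "dz": 0, "rx": 0, "ry": 0, "rz": 0},
    {"dx": 0, "dy": 0, "dz": 0, "rx": 0, "ry": 0, "rz": 0},
    {"dx": 0, "dy": 0, "dz": 5, "rx": 0, "ry": 0, "rz": 0},
    {"dx": 0, "dy": 0, "dz": 25, "rx": 0, "ry": 0, "rz": 0},
  ],
  jaw=40,
)

```text
clock: 9.22
tcp_pos: [0.4854, -0.2965, 0.0522]
orientation: [0.144, 3.138, 0.006]
contact_force: [0.6, -0.9, -0.1]
grip_width: 0.0401
gripper_force: 0.0
```

send_rows(
  deltas=[
    {"dx": 0, "dy": 0, "dz": 40, "rx": 0, "ry": 0, "rz": 0},
    {"dx": 0, "dy": 0, "dz": 80, "rx": 0, "ry": 0, "rz": 0},
    {"dx": 0, "dy": 0, "dz": 120, "rx": 0, "ry": 0, "rz": 0},
    {"dx": 0, "dy": 0, "dz": 150, "rx": 0, "ry": 0, "rz": 0},
    {"dx": 0, "dy": 0, "dz": 150, "rx": 0, "ry": 0, "rz": 0},
  ],
)

```text
clock: 9.63
tcp_pos: [0.491, -0.2978, 0.2111]
orientation: [0.143, 3.125, -0.005]
contact_force: [-0.2, 1.2, -0.1]
grip_width: 0.0403
gripper_force: 0.0
```

```bash
python3 - <<'E'
from p import *
Ts=frame(-26.6,0,True)[0]
go([.490,.329,.20],Ts); bl()
k=cam("wrist"); 
d=np.load("top0.npz"); t={x:d[x] for x in d}
k2=cam("top")
a=cv2.resize(k["img"],(392,294)); b=cv2.resize(k2["img"][120:270,150:430],(560,300))
np.savez("top2.npz",**k2)
cv2.imwrite("pics/rel.png",np.hstack([cv2.resize(k["img"],(400,300)),cv2.resize(k2["img"][150:260,290:437],(400,300))]))
E
```

```text
d [ -1.  626.8 -11.1] r [  0.35   0.73 -21.37] at [ 0.491  -0.2978  0.2111] F [-0.2  1.2 -0.1] w 0.0403 t 9.6333
board coords [ -90.9 -265.5  177.3] j [ 1.16  0.51 -0.96  1.8   0.47  1.07  1.51]
```

View pics/rel.png

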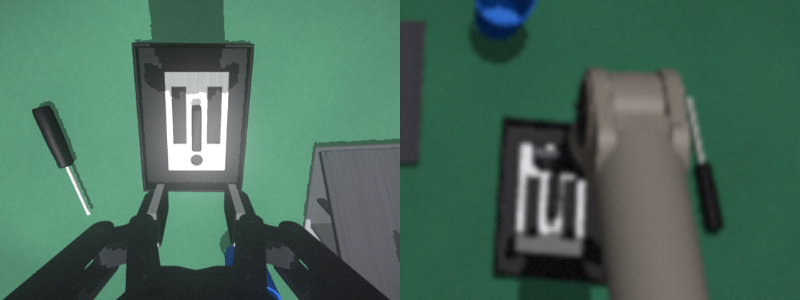

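The slot template lies flat and centred in the tray, handle up, and the screwdriver is untouched. Next is the square template.

send_rows(
  deltas=[
    {"dx": 0, "dy": 40, "dz": 0, "rx": 0, "ry": 0, "rz": -2},
    {"dx": 0, "dy": 81, "dz": 0, "rx": 0, "ry": 0, "rz": -4},
    {"dx": 0, "dy": 122, "dz": 0, "rx": 0, "ry": 0, "rz": -6},
    {"dx": 0, "dy": 163, "dz": 0, "rx": 0, "ry": 0, "rz": -8},
    {"dx": 0, "dy": 204, "dz": 0, "rx": 0, "ry": 0, "rz": -10},
  ],
)

```text
clock: 10.15
tcp_pos: [0.4857, -0.0916, 0.2027]
orientation: [0.42, 3.112, 0.002]
contact_force: [1.0, 0.5, -0.2]
grip_width: 0.0396
gripper_force: 0.0
```

send_rows(
  deltas=[
    {"dx": 0, "dy": 205, "dz": 0, "rx": 0, "ry": 0, "rz": -5},
    {"dx": 0, "dy": 205, "dz": 0, "rx": 0, "ry": 0, "rz": -5},
    {"dx": 0, "dy": 205, "dz": 0, "rx": 0, "ry": 0, "rz": -5},
    {"dx": 0, "dy": 205, "dz": 0, "rx": 0, "ry": 0, "rz": -5},
    {"dx": 0, "dy": 205, "dz": 0, "rx": 0, "ry": 0, "rz": -5},
  ],
)

```text
clock: 10.57
tcp_pos: [0.4858, 0.1137, 0.2029]
orientation: [0.551, 3.091, 0.0]
contact_force: [1.9, 0.0, 0.6]
grip_width: 0.0402
gripper_force: 0.0
```

```bash
python3 - <<'E'
from p import *
Ts=frame(-26.6,0,True)[0]
go([.490,.329,.20],Ts); bl()
E
```

```text
d [  4.2 215.3  -2.9] r [ 0.02  0.13 -6.39] at [0.4858 0.1137 0.2029] F [1.9 0.  0.6] w 0.0402 t 10.5667
board coords [-115.2  145.2  184.3] j [ 0.47  0.4  -1.01  1.96  0.4   0.99  0.49]
```

send_rows(
  deltas=[
    {"dx": 1, "dy": 41, "dz": 0, "rx": 0, "ry": 0, "rz": -6.4},
    {"dx": 2, "dy": 82, "dz": 0, "rx": 0, "ry": 0, "rz": -6.4},
    {"dx": 3, "dy": 123, "dz": 0, "rx": 0, "ry": 0, "rz": -6.4},
    {"dx": 4, "dy": 164, "dz": 0, "rx": 0, "ry": 0, "rz": -6.4},
    {"dx": 4, "dy": 205, "dz": 0, "rx": 0, "ry": 0, "rz": -6.4},
  ],
)

```text
clock: 10.98
tcp_pos: [0.4904, 0.3179, 0.2022]
orientation: [0.724, 3.054, -0.003]
contact_force: [0.2, -0.3, 0.3]
grip_width: 0.04
gripper_force: 0.0
```

send_rows(
  deltas=[
    {"dx": 0, "dy": 10, "dz": 0, "rx": 0, "ry": 0, "rz": 0},
    {"dx": 0, "dy": 10, "dz": 0, "rx": 0, "ry": 0, "rz": 0},
  ],
)

```text
clock: 11.15
tcp_pos: [0.4887, 0.3308, 0.2028]
orientation: [0.714, 3.058, 0.002]
contact_force: [0.3, -0.5, 0.8]
grip_width: 0.0404
gripper_force: 0.0
```

```bash
python3 - <<'E'
from p import *
k=cam("wrist"); np.savez("w3.npz",**k); cv2.imwrite("pics/w3.png",k["img"])
Cl=cloud(k); hsv=cv2.cvtColor(k["img"],cv2.COLOR_BGR2HSV).astype(int); S,V=hsv[...,1],hsv[...,2]
near=(np.hypot(Cl[...,0]-.49,Cl[...,1]-.329)<.1)
m=((S<50)&(V>110)&near&(Cl[...,2]<.02)).astype(np.uint8)
c=max(cv2.findContours(m,0,1)[0],key=cv2.contourArea)[:,0]
n=np.array([0,0,1.])
print(cv2.minAreaRect((onplane(k,c,.005*n,n)[:,:2]*1000).astype(np.float32)))
h=near&(V<80)&(Cl[...,2]>.035)&(Cl[...,2]<.05); vu=np.argwhere(h)
print(len(vu),cv2.minAreaRect((onplane(k,vu[:,::-1],.045*n,n)[:,:2]*1000).astype(np.float32)))
go([.490,.329,.026],frame(-26.6,0,True)[0]); bl()
E
```

```text
((488.99761962890625, 329.7828369140625), (92.06527709960938, 152.3504638671875), 63.2308235168457)
0 ((0.0, 0.0), (0.0, 0.0), 0.0)
d [   0.3    1.1 -176.6] r [ 0.07  0.1  -0.16] at [0.4897 0.3279 0.2026] F [ 0.1  0.  -0.4] w 0.0401 t 11.2
board coords [-120.1  359.4  187.4] j [-0.01  0.54 -0.93  1.76  0.49  1.09  0.  ]
```

View pics/w3.png

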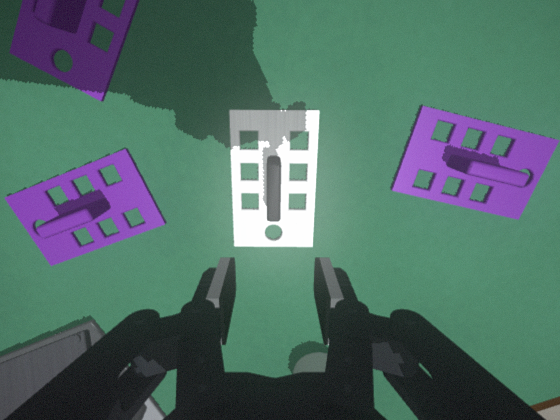

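The square template is at (275,178) in the wrist view, aligned with the jaws, with its hole toward the bottom at (273,232).

send_rows(
  deltas=[
    {"dx": -0.5, "dy": 1, "dz": -40, "rx": 0, "ry": 0, "rz": -0.3},
    {"dx": -0.5, "dy": 1, "dz": -80, "rx": 0, "ry": 0, "rz": -0.3},
    {"dx": -0.5, "dy": 1, "dz": -110, "rx": 0, "ry": 0, "rz": -0.3},
    {"dx": -0.5, "dy": 1, "dz": -120, "rx": 0, "ry": 0, "rz": -0.3},
    {"dx": -0.5, "dy": 1, "dz": -120, "rx": 0, "ry": 0, "rz": -0.3},
  ],
)

```text
clock: 11.62
tcp_pos: [0.4896, 0.3242, 0.0811]
orientation: [0.734, 3.054, -0.008]
contact_force: [-0.3, -0.2, 0.8]
grip_width: 0.0396
gripper_force: 0.0
```

```bash
python3 - <<'E'
from p import *
go([.489,.3298,.026],frame(-26.8,0,True)[0])
E
```

```text
d [ -0.6   5.6 -55.1] r [ 0.3  -0.02  0.25] at [0.4896 0.3242 0.0811] F [-0.3 -0.2  0.8] w 0.0396 t 11.6167
```

send_rows(
  deltas=[
    {"dx": 0, "dy": 3, "dz": 0, "rx": 0.3, "ry": 0, "rz": 0},
    {"dx": 0, "dy": 3, "dz": -20, "rx": 0.3, "ry": 0, "rz": 0},
    {"dx": 0, "dy": 3, "dz": -40, "rx": 0.3, "ry": 0, "rz": 0},
    {"dx": 0, "dy": 3, "dz": -53, "rx": 0.3, "ry": 0, "rz": 0},
    {"dx": 0, "dy": 3, "dz": -53, "rx": 0.3, "ry": 0, "rz": 0},
  ],
)

```text
clock: 12.03
tcp_pos: [0.4906, 0.33, 0.0306]
orientation: [0.732, 3.052, 0.007]
contact_force: [-0.1, -0.8, 0.1]
grip_width: 0.0401
gripper_force: 0.0
```

```bash
python3 - <<'E'
from p import *
go([.489,.3298,.026],frame(-26.8,0,True)[0])
E
```

```text
d [-1.6 -0.2 -4.6] r [-0.21  0.21  0.19] at [0.4906 0.33   0.0306] F [-0.1 -0.8  0.1] w 0.0401 t 12.0333
```

send_rows(
  deltas=[
    {"dx": -1, "dy": 0, "dz": -3, "rx": 0, "ry": 0, "rz": 0},
    {"dx": -1, "dy": 0, "dz": -3, "rx": 0, "ry": 0, "rz": 0},
    {"dx": -1, "dy": 0, "dz": -3, "rx": 0, "ry": 0, "rz": 0},
  ],
)

```text
clock: 12.28
tcp_pos: [0.4902, 0.3314, 0.0295]
orientation: [0.731, 3.051, 0.011]
contact_force: [-0.6, -0.0, -0.2]
grip_width: 0.0396
gripper_force: 0.0
```

send_rows(
  deltas=[
    {"dx": 0, "dy": 0, "dz": 0, "rx": 0, "ry": 0, "rz": 0},
    {"dx": 0, "dy": 0, "dz": 0, "rx": 0, "ry": 0, "rz": 0},
    {"dx": 0, "dy": 0, "dz": 0, "rx": 0, "ry": 0, "rz": 0},
    {"dx": 0, "dy": 0, "dz": 0, "rx": 0, "ry": 0, "rz": 0},
    {"dx": 0, "dy": 0, "dz": 0, "rx": 0, "ry": 0, "rz": 0},
  ],
  jaw=5,
  newtons=70,
)

```text
clock: 12.7
tcp_pos: [0.4901, 0.331, 0.0292]
orientation: [0.731, 3.051, 0.009]
contact_force: [-1.1, -1.2, 5.5]
grip_width: 0.0131
gripper_force: 69.2
```

```bash
python3 - <<'E'
from p import *
o=r.get_obs();print(o["tcp_pos"],o["orientation"],o["gripper_force"])
t=R.from_rotvec(o["orientation"]).as_matrix(); print(t.round(3)); print("tmpl centre in tool",(t.T@(np.array([.489,.3298,0])-o["tcp_pos"])*1000).round(1),"tool x yaw",np.degrees(np.arctan2(-t[1,0],-t[0,0])))
E
```

```text
[0.4901017  0.33098763 0.02915635] [0.73108172 3.05080383 0.00941741] 69.23596143722534
[[-0.891  0.453  0.006]
 [ 0.453  0.891  0.005]
 [-0.003  0.007 -1.   ]]
tmpl centre in tool [ 0.5 -1.8 29.1] tool x yaw -26.95256495079436
```

send_rows(
  deltas=[
    {"dx": 0, "dy": 0, "dz": 10, "rx": 0, "ry": 0, "rz": 0},
    {"dx": 0, "dy": 0, "dz": 40, "rx": 0, "ry": 0, "rz": 0},
    {"dx": 0, "dy": 0, "dz": 80, "rx": 0, "ry": 0, "rz": 0},
    {"dx": 0, "dy": -20, "dz": 115, "rx": 0, "ry": 0, "rz": 2},
    {"dx": 0, "dy": -50, "dz": 140, "rx": 0, "ry": 0, "rz": 5},
  ],
)

```text
clock: 13.12
tcp_pos: [0.4892, 0.2847, 0.1723]
orientation: [0.586, 3.081, 0.018]
contact_force: [1.8, -0.7, -2.1]
grip_width: 0.0129
gripper_force: 68.8
```

```bash
python3 - <<'E'
from p import *
go(O+B@[-.0575,0,.115],T); bl(); print(r.get_obs()["gripper_force"])
E
```

```text
d [  76.9 -320.1    6.9] r [ -7.97 -34.09  18.15] at [0.4892 0.2847 0.1723] F [ 1.8 -0.7 -2.1] w 0.0129 t 13.1167
board coords [-136.3  316.3  161.7] j [ 0.08  0.55 -0.95  1.85  0.52  1.    0.11]
68.76676082611084
```

send_rows(
  deltas=[
    {"dx": 0, "dy": -35, "dz": 12, "rx": -1, "ry": -5, "rz": 3},
    {"dx": 0, "dy": -70, "dz": 24, "rx": -2, "ry": -10, "rz": 6},
    {"dx": 3, "dy": -108, "dz": 32, "rx": -3, "ry": -15, "rz": 9},
    {"dx": 6, "dy": -148, "dz": 36, "rx": -4, "ry": -20, "rz": 11},
    {"dx": 10, "dy": -188, "dz": 38, "rx": -5.5, "ry": -25, "rz": 13.5},
  ],
)

```text
clock: 13.53
tcp_pos: [0.4992, 0.0914, 0.2074]
orientation: [0.187, 2.682, -0.009]
contact_force: [2.6, -1.5, -2.8]
grip_width: 0.0129
gripper_force: 68.8
```

```bash
python3 - <<'E'
from p import *
go(O+B@[-.0575,0,.115],T); bl()
E
```

```text
d [  66.9 -126.8  -28.2] r [-2.2  -8.93  4.92] at [0.4992 0.0914 0.2074] F [ 2.6 -1.5 -2.8] w 0.0129 t 13.5333
board coords [-100.8  123.6  179.7] j [ 0.45  0.17 -0.94  2.24  0.77  0.53  0.35]
```

send_rows(
  deltas=[
    {"dx": 18, "dy": -34, "dz": -5, "rx": -1, "ry": -4.5, "rz": 2.5},
    {"dx": 35, "dy": -66, "dz": -10, "rx": -2.2, "ry": -9, "rz": 5},
    {"dx": 52, "dy": -100, "dz": -18, "rx": -2.2, "ry": -9, "rz": 5},
    {"dx": 66, "dy": -127, "dz": -26, "rx": -2.2, "ry": -9, "rz": 5},
    {"dx": 67, "dy": -127, "dz": -28, "rx": -2.2, "ry": -9, "rz": 5},
  ],
)

```text
clock: 13.95
tcp_pos: [0.5672, -0.0434, 0.1769]
orientation: [0.074, 2.535, -0.026]
contact_force: [0.9, -0.8, -1.9]
grip_width: 0.013
gripper_force: 69.3
```

send_rows(
  deltas=[
    {"dx": 0, "dy": 0, "dz": 0, "rx": 0, "ry": 0, "rz": 0},
    {"dx": 0, "dy": 0, "dz": 0, "rx": 0, "ry": 0, "rz": 0},
  ],
)

```text
clock: 14.12
tcp_pos: [0.5663, -0.0338, 0.1781]
orientation: [0.06, 2.534, -0.015]
contact_force: [0.7, -0.5, -2.4]
grip_width: 0.0125
gripper_force: 69.3
```

```bash
python3 - <<'E'
from p import *
go(O+B@[-.0575,0,.115],T); bl()
k=cam("wrist"); np.savez("w4.npz",**k); cv2.imwrite("pics/w4.png",k["img"])
k=cam("top"); np.savez("top4.npz",**k); cv2.imwrite("pics/t4.png",k["img"])
cv2.imwrite("pics/j4.png",np.hstack([cv2.resize(np.load("w4.npz")["img"][60:420,100:450],(400,411)),cv2.resize(k["img"][140:220,237:315],(400,411))]))
E
```

```text
d [-0.3 -1.6  1.1] r [-0.15 -0.24  0.07] at [ 0.5663 -0.0338  0.1781] F [ 0.7 -0.5 -2.4] w 0.0125 t 14.1167
board coords [-58.    1.6 114. ] j [ 0.53  0.26 -0.68  2.28  1.39  0.24  0.13]
```

View pics/j4.png

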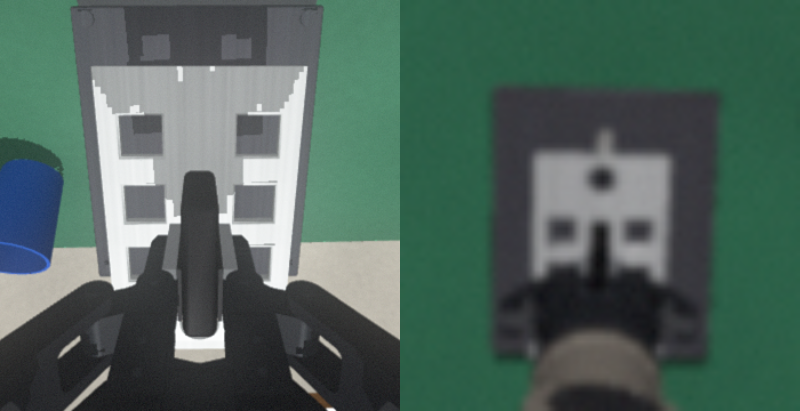

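Left: the plate's lower edge is at wrist row ~119, with columns 180 to 369. Right: the hole is at about top pixel (276.0,174.6), with the peg just above it at (277,166).

```bash
python3 - <<'E'
from p import *
o=r.get_obs(); t=R.from_rotvec(o["orientation"]).as_matrix(); p=np.array(o["tcp_pos"])
d=np.load("w4.npz"); k={x:d[x] for x in d}
n=-t[:,2]; pl=p-.0242*n   # plate upper face: TCP 29.2 above underside
tool=lambda q:((q-p)@t*1000).round(1)
print("lower edge in tool",tool(onplane(k,[[180.5,118.7],[369.5,118.7]],pl,n)))
d=np.load("top4.npz"); k={x:d[x] for x in d}
sub=k["img"][140:220,237:315]; g=cv2.cvtColor(sub,cv2.COLOR_BGR2GRAY).astype(float)
w=np.zeros_like(g); w[29:41,34:45]=np.clip(110-g[29:41,34:45],0,None)
v,u=np.indices(g.shape); uv=[(u*w).sum()/w.sum()+237,(v*w).sum()/w.sum()+140]; print(uv)
q=onplane(k,uv,pl,n); print("hole in tool",tool(q),"board",((q-O)@B*1000).round(1))
print("peg tip chk",((onplane(k,[277,166.3],O+.04*B[:,2],B[:,2])-O)@B*1000).round(1))
E
```

```text
lower edge in tool [[ 75.3 -45.7  24.2]
 [ 75.   44.6  24.2]]
[np.float64(276.0623556581986), np.float64(173.47459584295612)]
hole in tool [[-63.4  -1.2  24.2]] board [[ 5.8  1.6 90. ]]
peg tip chk [[14.9 -1.  40. ]]
```

```bash
python3 - <<'E'
from p import *
o=r.get_obs(); t=R.from_rotvec(o["orientation"]).as_matrix(); p=np.array(o["tcp_pos"]); n=-t[:,2]; pl=p-.0242*n
k=cam("top"); g=cv2.cvtColor(k["img"],cv2.COLOR_BGR2GRAY).astype(float)
for us in (range(265,273),range(281,287)):
    c=g[:,list(us)].mean(1); print([int(x) for x in c[150:180]])
    hi_=c[171:174].mean(); lo_=c[162:167].mean(); th=(hi_+lo_)/2
    v=next(i for i in range(164,176) if c[i]<th<=c[i+1]); v+= (th-c[v])/(c[v+1]-c[v])
    q=onplane(k,[np.mean(us),v],pl,n); print("plate edge",v,((q-O)@B*1000).round(1),((q-p)@t*1000).round(1))
    print("board top edge at", [((onplane(k,[np.mean(us),x],O,B[:,2])-O)@B*1000).round(1)[0] .tolist() for x in (155,156,157,158,159)])
E
```

```text
[75, 74, 75, 75, 75, 75, 69, 62, 59, 58, 56, 56, 57, 57, 57, 56, 57, 56, 65, 101, 137, 152, 155, 154, 153, 153, 153, 154, 154, 155]
plate edge 169.1239256678281 [[20.8 28.1 90. ]] [[-78.4  25.3  24.2]]
board top edge at [[43.0, 30.7, 0.0], [39.3, 30.6, 0.0], [35.5, 30.5, 0.0], [31.7, 30.4, 0.0], [28.0, 30.4, 0.0]]
[74, 74, 73, 74, 74, 74, 71, 67, 63, 57, 57, 58, 56, 57, 57, 57, 58, 56, 59, 80, 124, 153, 158, 158, 158, 158, 158, 158, 158, 158]
plate edge 169.60757575757575 [[ 20.7 -23.6  89.9]] [[-78.3 -26.3  24.2]]
board top edge at [[44.8, -23.2, 0.0], [41.0, -23.3, 0.0], [37.3, -23.4, 0.0], [33.5, -23.6, 0.0], [29.7, -23.7, 0.0]]
```

send_rows(
  deltas=[
    {"dx": 8, "dy": -1.5, "dz": -12, "rx": 0, "ry": -0.2, "rz": 0},
    {"dx": 15, "dy": -2, "dz": -22, "rx": 0, "ry": -0.2, "rz": 0},
    {"dx": 22, "dy": -2.2, "dz": -31, "rx": 0, "ry": -0.2, "rz": 0},
    {"dx": 22, "dy": -2.2, "dz": -31, "rx": 0, "ry": -0.2, "rz": 0},
    {"dx": 22, "dy": -2.2, "dz": -31, "rx": 0, "ry": -0.2, "rz": 0},
  ],
)

```text
clock: 14.68
tcp_pos: [0.5885, -0.0352, 0.1472]
orientation: [0.058, 2.531, -0.014]
contact_force: [-0.0, 0.1, -2.3]
grip_width: 0.0124
gripper_force: 69.2
```

```bash
python3 - <<'E'
from p import *
for h in (.060,.0305): go(O+B@[-.058,.0003,h],T)
bl()
E
```

```text
d [  8.7  -1.2 -13.4] r [-0.17 -0.04 -0.03] at [ 0.5885 -0.0352  0.1472] F [-0.   0.1 -2.3] w 0.0124 t 14.6833
d [ 25.6  -2.  -37.5] r [-0.17 -0.04 -0.03] at [ 0.5885 -0.0352  0.1472] F [-0.   0.1 -2.3] w 0.0124 t 14.6833
board coords [-57.5   1.1  76. ] j [ 0.5   0.36 -0.67  2.26  1.68  0.28 -0.13]
```

send_rows(
  deltas=[
    {"dx": 3, "dy": -1, "dz": -4.5, "rx": 0, "ry": 0, "rz": 0},
    {"dx": 6, "dy": -1.2, "dz": -9, "rx": 0, "ry": 0, "rz": 0},
    {"dx": 8.7, "dy": -1.2, "dz": -13.4, "rx": 0, "ry": 0, "rz": 0},
    {"dx": 8.7, "dy": -1.2, "dz": -13.4, "rx": 0, "ry": 0, "rz": 0},
  ],
)

```text
clock: 15.02
tcp_pos: [0.5973, -0.0372, 0.1342]
orientation: [0.059, 2.53, -0.015]
contact_force: [0.3, -0.7, -2.2]
grip_width: 0.0128
gripper_force: 69.3
```

```bash
python3 - <<'E'
from p import *
go(O+B@[-.058,.0003,.034],T)
bl()
E
```

```text
d [ 14.8   0.  -21.6] r [-0.13  0.    0.04] at [ 0.5973 -0.0372  0.1342] F [ 0.3 -0.7 -2.2] w 0.0128 t 15.0167
board coords [-57.7  -0.4  60.1] j [ 0.51  0.4  -0.68  2.25  1.76  0.31 -0.2 ]
```

No contact force with the peg 9 mm into the hole. Pushing on down.

send_rows(
  deltas=[
    {"dx": 5, "dy": 0, "dz": -7.5, "rx": 0, "ry": 0, "rz": 0},
    {"dx": 10, "dy": 0, "dz": -14.5, "rx": 0, "ry": 0, "rz": 0},
    {"dx": 14.5, "dy": 0, "dz": -21.3, "rx": 0, "ry": 0, "rz": 0},
    {"dx": 14.5, "dy": 0, "dz": -21.3, "rx": 0, "ry": 0, "rz": 0},
  ],
)

```text
clock: 15.35
tcp_pos: [0.6119, -0.0374, 0.1124]
orientation: [0.06, 2.531, -0.015]
contact_force: [-0.9, -0.1, -2.6]
grip_width: 0.0127
gripper_force: 69.2
```

send_rows(
  deltas=[
    {"dx": 0.6, "dy": 0, "dz": -0.8, "rx": 0, "ry": 0, "rz": 0},
    {"dx": 1.2, "dy": 0, "dz": -1.6, "rx": 0, "ry": 0, "rz": 0},
    {"dx": 1.7, "dy": 0, "dz": -2.4, "rx": 0, "ry": 0, "rz": 0},
  ],
)

```text
clock: 15.6
tcp_pos: [0.6136, -0.0375, 0.1109]
orientation: [0.059, 2.53, -0.016]
contact_force: [-0.4, 0.5, -2.6]
grip_width: 0.0129
gripper_force: 69.2
```

```bash
python3 - <<'E'
from p import *
go(O+B@[-.058,.0003,.029],T)
bl()
E
```

```text
d [ 1.3  0.3 -2.4] r [-0.1   0.04  0.05] at [ 0.6136 -0.0375  0.1109] F [-0.4  0.5 -2.6] w 0.0129 t 15.6
board coords [-57.7  -0.   31.7] j [ 0.52  0.48 -0.7   2.22  1.87  0.36 -0.27]
```

send_rows(
  deltas=[
    {"dx": -1, "dy": 0, "dz": -0.8, "rx": 0, "ry": 0, "rz": 0},
    {"dx": -2.2, "dy": 0, "dz": -1.6, "rx": 0, "ry": 0, "rz": 0},
    {"dx": -1.6, "dy": 0, "dz": -2.5, "rx": 0, "ry": 0, "rz": 0},
    {"dx": -1, "dy": 0, "dz": -3.3, "rx": 0, "ry": 0, "rz": 0},
    {"dx": -1, "dy": 0, "dz": -3.3, "rx": 0, "ry": 0, "rz": 0},
  ],
)

```text
clock: 16.02
tcp_pos: [0.6123, -0.0377, 0.1069]
orientation: [0.06, 2.53, -0.016]
contact_force: [-3.8, -0.2, 1.2]
grip_width: 0.0125
gripper_force: 70.1
```

send_rows(
  deltas=[
    {"dx": 0.4, "dy": 0, "dz": -0.6, "rx": 0, "ry": 0, "rz": 0},
    {"dx": 0.8, "dy": 0, "dz": -1.2, "rx": 0, "ry": 0, "rz": 0},
    {"dx": 0.8, "dy": 0, "dz": -1.2, "rx": 0, "ry": 0, "rz": 0},
  ],
)

```text
clock: 16.27
tcp_pos: [0.6123, -0.0377, 0.1068]
orientation: [0.058, 2.529, -0.018]
contact_force: [-21.2, -3.0, 24.6]
grip_width: 0.0131
gripper_force: 74.4
```

```bash
python3 - <<'E'
from p import *
go(O+B@[-.061,.0003,.029],T)
bl()
E
```

```text
d [ 0.2  0.5 -0. ] r [-0.    0.05  0.05] at [ 0.6123 -0.0377  0.1068] F [-21.2  -3.   24.6] w 0.0131 t 16.2667
board coords [-61.1  -0.2  29.1] j [ 0.52  0.5  -0.71  2.23  1.89  0.37 -0.29]
```

It's flush: h = 29.1 mm, as expected. I'll relieve the press, release and back out along the normal.

send_rows(
  deltas=[
    {"dx": -0.7, "dy": 0, "dz": 1, "rx": 0, "ry": 0, "rz": 0},
    {"dx": -0.7, "dy": 0, "dz": 1, "rx": 0, "ry": 0, "rz": 0},
  ],
)

```text
clock: 16.43
tcp_pos: [0.6125, -0.0377, 0.107]
orientation: [0.059, 2.53, -0.016]
contact_force: [-4.0, -1.3, 4.0]
grip_width: 0.0127
gripper_force: 70.4
```

send_rows(
  deltas=[
    {"dx": 0, "dy": 0, "dz": 0, "rx": 0, "ry": 0, "rz": 0},
    {"dx": 0, "dy": 0, "dz": 0, "rx": 0, "ry": 0, "rz": 0},
    {"dx": 0, "dy": 0, "dz": 0, "rx": 0, "ry": 0, "rz": 0},
    {"dx": 0, "dy": 0, "dz": 0, "rx": 0, "ry": 0, "rz": 0},
    {"dx": -8, "dy": 0.4, "dz": 11.5, "rx": 0, "ry": 0, "rz": 0},
  ],
  jaw=40,
)

```text
clock: 16.85
tcp_pos: [0.6051, -0.0374, 0.1168]
orientation: [0.061, 2.532, -0.015]
contact_force: [-0.2, 0.1, -0.4]
grip_width: 0.0396
gripper_force: 0.0
```

send_rows(
  deltas=[
    {"dx": -12, "dy": 0.5, "dz": 17, "rx": 0, "ry": 0, "rz": 0},
    {"dx": -26, "dy": 1, "dz": 37, "rx": 0, "ry": 0, "rz": 0},
    {"dx": -40, "dy": 1.5, "dz": 57, "rx": 0, "ry": 0, "rz": 0},
    {"dx": -54, "dy": 2, "dz": 77, "rx": 0, "ry": 0, "rz": 0},
    {"dx": -54, "dy": 2, "dz": 77, "rx": 0, "ry": 0, "rz": 0},
  ],
)

```text
clock: 17.27
tcp_pos: [0.5505, -0.0349, 0.1974]
orientation: [0.058, 2.527, -0.017]
contact_force: [-0.2, -0.7, -0.2]
grip_width: 0.04
gripper_force: 0.0
```

send_rows(
  deltas=[
    {"dx": -20, "dy": 10, "dz": 30, "rx": 0, "ry": 3, "rz": 0},
    {"dx": -40, "dy": 20, "dz": 55, "rx": 0, "ry": 6, "rz": 0},
    {"dx": -60, "dy": 30, "dz": 75, "rx": 0, "ry": 10, "rz": 0},
    {"dx": -60, "dy": 30, "dz": 75, "rx": 0, "ry": 10, "rz": 0},
  ],
)

```text
clock: 17.6
tcp_pos: [0.5193, -0.0322, 0.2422]
orientation: [0.082, 2.654, -0.057]
contact_force: [0.2, -1.3, -0.1]
grip_width: 0.04
gripper_force: 0.0
```

```bash
python3 - <<'E'
from p import *
bl()
k=cam("top"); s=cam("side"); w=cam("wrist"); np.savez("top5.npz",**k); np.savez("w5.npz",**w)
C5=cloud(w); L=(C5-O)@B*1000; hsv=cv2.cvtColor(w["img"],cv2.COLOR_BGR2HSV)
m=(hsv[...,1]<50)&(hsv[...,2]>110)&(abs(L[...,0]+62)<72)&(abs(L[...,1])<42)
print("plate h",np.percentile(L[...,2][m],[5,50,95]).round(1))
f=lambda i,x,y,s_:cv2.resize(i[y:y+s_,x:x+s_],(260,260),interpolation=cv2.INTER_CUBIC)
cv2.imwrite("pics/fin.png",np.hstack([f(w["img"],70,0,420),f(k["img"],255,130,120),f(s["img"],240,160,160)]))
E
```

```text
board coords [-59.8   1.1 193.4] j [ 0.82  0.1  -0.97  2.21  0.46  0.44  1.01]
plate h [  0.6   5.7 220.7]
```

View pics/fin.png

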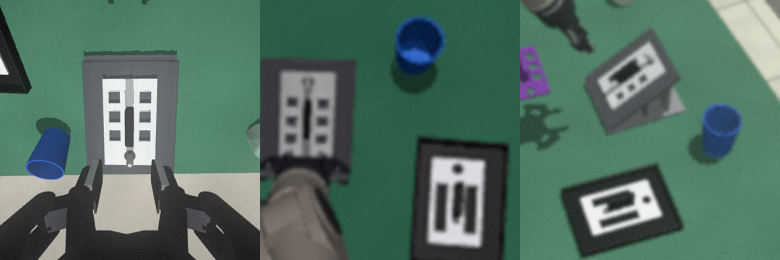

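The square template hangs straight and flush on the peg (face at 5.7 mm). The slot template is flat in the tray, the pot is undisturbed and the gripper is clear.

send_rows(
  deltas=[
    {"dx": 0, "dy": 0, "dz": 0, "rx": 0, "ry": 0, "rz": 0},
    {"dx": 0, "dy": 0, "dz": 0, "rx": 0, "ry": 0, "rz": 0},
    {"dx": 0, "dy": 0, "dz": 0, "rx": 0, "ry": 0, "rz": 0},
  ],
)

```text
clock: 18.0
tcp_pos: [0.5196, -0.0328, 0.241]
orientation: [0.082, 2.652, -0.058]
contact_force: [0.6, 0.3, -0.1]
grip_width: 0.0399
gripper_force: 0.0
```

```bash
python3 -c "
from bench import r
print(r.hand_in())"
```

```text
the job is handed in; nothing more can be done
None
```

The changeover is done and handed in at about 18 s: the slot template lies flat in the tray, handle up, and the square template hangs flush and straight on the peg; no verdict came back.

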